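# Level the pipe stand and clamp a pipe in it

### The arm

A 6-joint arm with a two-finger parallel gripper is mounted at the origin on the work surface. World frame = base frame: x ahead of the robot, y to its left, z up, the work surface at z = 0. Lengths are in m, angles in rad, forces in N, time in s.
With the tool pointing down it reaches from about 0.375 to 0.9 m from the base axis. Payload 3.1 kg.
Tool frame: the origin (TCP) lies at the very end of the fingers, on their centre line; the grasp point (between the pads) lies 19 mm behind it (manip.pinch_z is the distance from the TCP to the grasp point, in m); z points along the fingers, y is the line along which they close (so a half turn about z gives the same grasp; the last joint's range is limited). The gripper opens to 85 mm and grips with 20 to 120 N. Pads are 22 mm wide; open, the fingers measure 114 mm over their backs; the gripper's body (76 mm by 85 mm) begins 54 mm behind the grasp point. The pads swing forward as they close: fully open they stand 13 mm farther back than shut.
Start: joints at [-1.423, 0.527, 1.433, -0, 1.181, -0.178], TCP at [0.201, -0.592, 0.231] pointing down, gripper open.
Joint ranges: [-3.08, 3.08], [-0.75, 2.2], [0.22, 2.44], [-1.43, 4.57], [0, 2.65], [-2.85, 2.85]. Speed limits (rad/s): [2.79, 2.79, 3.14, 3.14, 3.14, 3.14].

### API

Orientations are given as a unit quaternion [x, y, z, w].
In Python, from station import manip gives the robot as it stands.
- The arm moves only by the tool servo_tool, never from a script. Its argument "commands" is one flat list of numbers, 7 for each row, row after row: the shift along the tool's x, y, z each as a share of 500 mm, from -1 to 1, then the turn, a rotation vector about the tool's x, y, z each as a share of 360 degrees, from -1 to 1, then the opening, from -1 (shut) to 1 (fully open). In form: [dx, dy, dz, rx, ry, rz, claw, dx, dy, dz, rx, ry, rz, claw, ...]. A call has 1 to 12 rows; each row shifts and turns the commanded pose from where the row before left it, along the tool's axes as they then stand; what a row does not reach is not made up. A row lasts 1/12 s, in which the tool goes at most 41.7 mm and 7.16 degrees, less where a joint would pass 70% of its speed; a pose out of reach is approached as far as the arm can. A call with a number of a shift or a turn outside -1 to 1 is refused whole. A call with a gripper value outside its range is refused whole. The fingers move at their own pace and stop on an object; "force" is the grip in N (left out, the last holds). Time passes only in rows, so rows that do not move let the fingers close. It gives the time, the measured TCP pose, the force, the opening and the grip force at its end, in the units of the state.
- manip.sense(): the state, without advancing time (a new reading comes with each control period).
- manip.snapshot(name): name is "scene" or "top" or "wrist"; returns a dict with "img" (400x640x3 uint8, red, green, blue), "mtx" (3x3 intrinsics, pixels), "distortion" ([k1, k2, p1, p2, k3] as OpenCV has them; the pictures are not rectified), "world_to_cam" (4x4, takes a point from world to camera coordinates). Camera axes: x right, y up, looking along -z (the intrinsics and any distortion apply to the point x, -y, -z); pixel columns grow to the right and rows downward; lengths in m; the calibration is good to about 2 mm. A picture is of the moment at which its call begins. There is no depth.
- manip.sign_off(): hands the job in; it is judged then, once.
Trained networks look in a picture, given as the dict that the camera call returned (one of the last four; its "shot" number tells which), for a name from the list of things; names that differ only in an ending like _2 or _b are one class to them, and where a whole thing is asked for, a point or a joint stands for the part that bears it (a point fixed in the world has none). Each returns a list of dicts, best first, with "conf" (0 to 1); they miss things now and then, are a little off and sometimes report something else, mostly with a low value. They report only what shows in the picture. A call takes as long as a camera call. They do not tell look-alikes from the thing itself.
- manip.look_for(picture, query): "box" ([left, top, width, height] in pixels, round what is visible of it).
- manip.silhouettes(picture, query): "pixels" (400x640 bool, what is visible of it) and "box" ([left, top, width, height] in pixels, round what is visible of it).
The state is a dict: "t": time; "q": joint angles; "qd": joint speeds; "tau": joint torques, N m; "tcp_pos": TCP position; "tool_rot": TCP orientation; "force": force on the tool from outside, world axes, zero at the start; "ft_torque": the same for the moment, N m; "finger_gap": opening from 0.0 (shut) to 1.0 (fully open); "gripper_force": force on a finger pad.
Only numpy, scipy, OpenCV 4.12 (cv2) and the standard library are available. Lean on these libraries where they do the work, as an engineer would, in place of code of your own. Each camera call takes 0.05 s, during which the arm holds its last target. There are 200 camera calls.

### The job

Get the test pipe mounted level in its stand, working in this order: swing the keeper arm wide open, well clear of its V, then spin the knurled collar up its threaded rod until the V head it carries is at the same height as the rigid stand's V. Then lay the pipe in both Vs with its hex fittings outside them, one beyond each end, let go of it, and swing the keeper fully back to its stop over the pipe. Do not knock the jar, the squeeze bottle or the gauge board.

Things in the scene. Friction and masses are not known exactly. Their poses are not given: they have to be found in the camera images.
- collar_mid (a point): Centre (on the axis, half-way up) of the knurled steel collar: an upright round collar 60 mm in diameter, 26 mm high, on a vertical 19 mm threaded rod of the screw stand. It can be gripped across its diameter from above, the fingers straddling the V head above it (the head reaches 26 mm from the axis and 56 mm above this point). Below the collar only the rod stands free, for about 29 mm under its lower face, over the 60 x 60 mm foot block. This point turns with the collar.
- collar (a joint): Turn of the collar in rad, 0 at the start (lower stop) to 5.6. Grows counter-clockwise seen from above; each full turn counter-clockwise lifts the collar and the V head by 40 mm (6.37 mm per rad). Stiff (about 0.15 N m), stays where it is left, also under the pipe's weight.
- head_v (a point): Bottom line of the V of the adjustable head, at its middle, on the collar's axis, 30 mm above the collar's centre. The head rises with the collar and does not turn. The V is a right angle, 12 mm thick along the pipe, 42 mm wide at its mouth, 21 mm deep. It starts 8 to 24 mm lower than the rigid V.
- rigid_v (a point): Bottom line of the identical V on the rigid stand, at its middle. Its frame: z up, y along the groove pointing away from the adjustable head, x across the groove towards the keeper's pivot. The adjustable V is at y = -130 mm in this frame, in line. Both stands are fixed on one plywood plank 110 x 230 x 24 mm. A pipe that lies in both Vs has its centre 21 mm above their bottom lines.
- keeper_pivot (a point): Vertical pivot axis of the keeper, 46 mm beside the rigid V (its +x) and 49 mm above the V's bottom line, at the middle of the arm's thickness. The pivot post is 14 mm thick.
- keeper_knob (a point): Middle of the keeper's upright black handle peg, 18 mm in diameter and 40 mm tall (the peg starts 20 mm below this point, at the arm's top face), 86 mm from the pivot axis at the arm's free end. It can be pinched from above or pushed sideways. The arm is a flat steel bar 14 mm wide, 8 mm thick, 24 mm below this point.
- keeper (a joint): Swing of the keeper in rad. 0: shut, at its stop, the arm lies straight across the rigid V, 9 mm above where the pipe's top will be. It opens by swinging level, clockwise from above, so that the handle moves away from the adjustable head; 1.57 points along the groove, away from the adjustable head; 1.9 is the open stop. It starts nearly shut. Light friction (0.08 N m), stays where it is left.
- pipe_mid (a point): Centre of the loose aluminium pipe: 30 mm diameter, 200 mm long with a hexagonal brass fitting (36 mm across flats, 16 mm long) at each end; its x axis runs along the pipe. The plain pipe between the fittings is 168 mm long. At the start it lies on the table on its hex flats, its centre 18 mm above the table. About 0.28 kg.
- pipe: The same pipe; origin on its underside (18 mm from the axis), at mid-length.
- jar: Bystander: wide capped jar, 90 mm diameter, 150 mm high; origin at the centre of its foot. Leave it alone.
- squeeze_bottle: Bystander: white squeeze bottle with a pointed spout, 62 mm diameter, 186 mm high; origin at the centre of its foot. Leave it alone.
- gauge_board: Bystander: wooden batten 45 x 260 mm (long along its y) with a round pressure gauge, pipe and a valve on it, 80 mm high; origin at the centre of its underside. Leave it alone.
There are look-alikes about, which are no part of the job. Of the things that look like the pipe, the middle-sized one is meant.

How it is judged:
By the outcome, as a careful person would: the job done as asked, in the order asked, and still so for the second after the job is handed in, with the robot touching nothing.
It also fails if it takes over 72 s, if anything falls off the work surface, if the arm or the gripper's body presses on something with over 40 N, if the wrist force passes 120 N, or if a joint passes its speed limit or range.

## Working session

There is one attempt and no reset: what is moved stays moved. The work goes in short steps, Python scripts to look and compute and a tool call to move; the robot and the scene stay as the last step left them, time stands still between calls to the robot, and variables do not carry over. Pictures are saved under pics/ and viewed, at most 10 in all, crops included, and the job is handed in when it is done.

Besides the shell and the picture viewer there is one more tool, called as name(argument=value, ...) on one line, values as JSON. servo_tool: Moves the arm, as the interface text tells. Its arguments: {"type":"object","properties":{"commands":{"type":"array"},"force":{"type":"number"}},"required":["commands"]}

```bash
ls; mkdir -p pics
cat > h.py <<'E'
import numpy as np, cv2
from station import manip
def snap(n,save=None):
    p=manip.snapshot(n)
    if save: cv2.imwrite('pics/'+save,p['img'][:,:,::-1])
    return p
def ray(p,uv):
    K=np.array(p['mtx']);d=np.array(p['distortion'],float)
    x,y=cv2.undistortPoints(np.array([[uv]],float),K,d)[0,0]
    T=np.array(p['world_to_cam']);R=T[:3,:3];o=-R.T@T[:3,3]
    v=R.T@np.array([x,-y,-1.]);return o,v/np.linalg.norm(v)
def atz(p,uv,z):
    o,v=ray(p,uv);return o+v*(z-o[2])/v[2]
def proj(p,X):
    X=np.atleast_2d(X).astype(float);T=np.array(p['world_to_cam']);c=(T[:3,:3]@X.T).T+T[:3,3]
    c=c*[1,-1,-1]
    return cv2.projectPoints(c,np.zeros(3),np.zeros(3),np.array(p['mtx']),np.array(p['distortion'],float))[0][:,0]
def tri(rs):
    A=0;b=0
    for o,v in rs:
        M=np.eye(3)-np.outer(v,v);A=A+M;b=b+M@o
    x=np.linalg.solve(A,b);return x,[np.linalg.norm((np.eye(3)-np.outer(v,v))@(x-o)) for o,v in rs]
E
python3 - <<'E'
from h import *
for n in ['scene','top']:
    p=snap(n,n+'0.png')
    for q in ['collar','collar_mid','rigid_v','keeper_knob','keeper','pipe','jar','squeeze_bottle','gauge_board']:
        try: print(n,q,[(np.round(d['box']).tolist(),round(d['conf'],2)) for d in manip.look_for(p,q)][:5])
        except Exception as e: print(q,e)
s=manip.sense();print(s['t'],s['tcp_pos'],s['tool_rot'],s['finger_gap'])
a=cv2.imread('pics/scene0.png');print(np.round(np.array(p['mtx'])))
E
```

```text
pics
scene collar [([342.0, 225.0, 21.0, 19.0], 0.64)]
scene collar_mid [([342.0, 225.0, 24.0, 20.0], 0.77)]
scene rigid_v [([368.0, 215.0, 46.0, 74.0], 0.86)]
scene keeper_knob [([368.0, 214.0, 40.0, 36.0], 0.89)]
scene keeper [([369.0, 218.0, 38.0, 30.0], 0.87)]
scene pipe [([276.0, 118.0, 27.0, 54.0], 0.9), ([342.0, 198.0, 50.0, 19.0], 0.6), ([259.0, 187.0, 63.0, 27.0], 0.59), ([342.0, 215.0, 22.0, 27.0], 0.55)]
scene jar [([200.0, 180.0, 33.0, 58.0], 0.68)]
scene squeeze_bottle [([463.0, 227.0, 30.0, 60.0], 0.82)]
scene gauge_board [([234.0, 258.0, 73.0, 79.0], 0.82)]
top collar [([292.0, 200.0, 16.0, 14.0], 0.46)]
top collar_mid [([293.0, 200.0, 18.0, 13.0], 0.55), ([252.0, 180.0, 16.0, 31.0], 0.37)]
top rigid_v [([254.0, 179.0, 20.0, 33.0], 0.79), ([363.0, 184.0, 25.0, 55.0], 0.15)]
top keeper_knob [([253.0, 181.0, 14.0, 31.0], 0.48)]
top keeper [([253.0, 177.0, 15.0, 34.0], 0.58), ([210.0, 246.0, 24.0, 19.0], 0.57), ([253.0, 179.0, 20.0, 33.0], 0.39)]
top pipe [([409.0, 228.0, 42.0, 37.0], 0.74), ([362.0, 184.0, 25.0, 52.0], 0.67), ([313.0, 236.0, 34.0, 28.0], 0.6)]
top jar [([376.0, 135.0, 29.0, 32.0], 0.91), ([210.0, 246.0, 25.0, 24.0], 0.56)]
top squeeze_bottle [([210.0, 246.0, 25.0, 21.0], 0.89), ([365.0, 184.0, 20.0, 56.0], 0.72)]
top gauge_board [([278.0, 128.0, 66.0, 23.0], 0.75)]
1.0 [ 0.20062666 -0.59190944  0.23133749] [9.86686708e-01 1.62632529e-01 2.16894593e-07 2.68032594e-05] 0.9993994767273584
[[375.   0. 327.]
 [  0. 375. 198.]
 [  0.   0.   1.]]
```

Run:
```python
import cv2
a=cv2.imread('pics/scene0.png');cv2.imwrite('pics/s.png',cv2.resize(a[105:345,190:510],None,fx=2.5,fy=2.5,interpolation=2))
a=cv2.imread('pics/top0.png');cv2.imwrite('pics/t.png',cv2.resize(a[110:290,190:460],None,fx=2.9,fy=2.9,interpolation=2))
```

```text
(no output)
```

View pics/s.png

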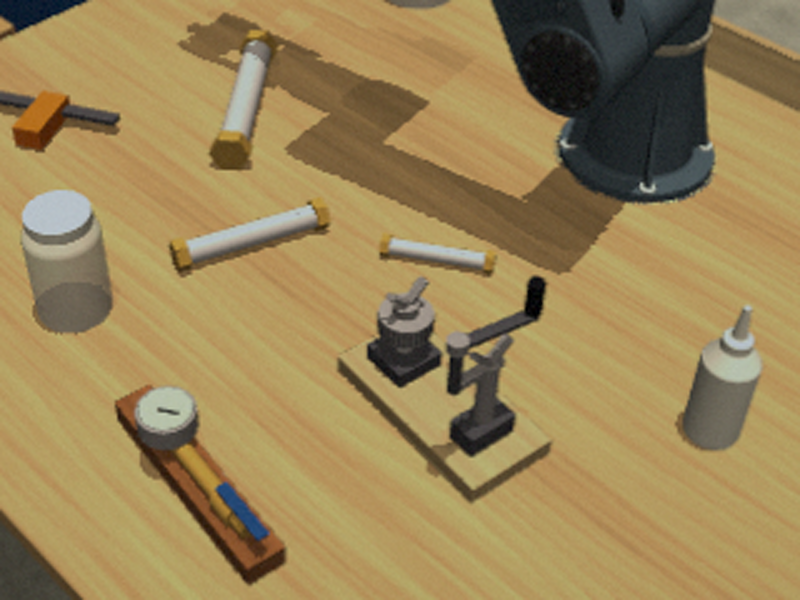

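View pics/t.png

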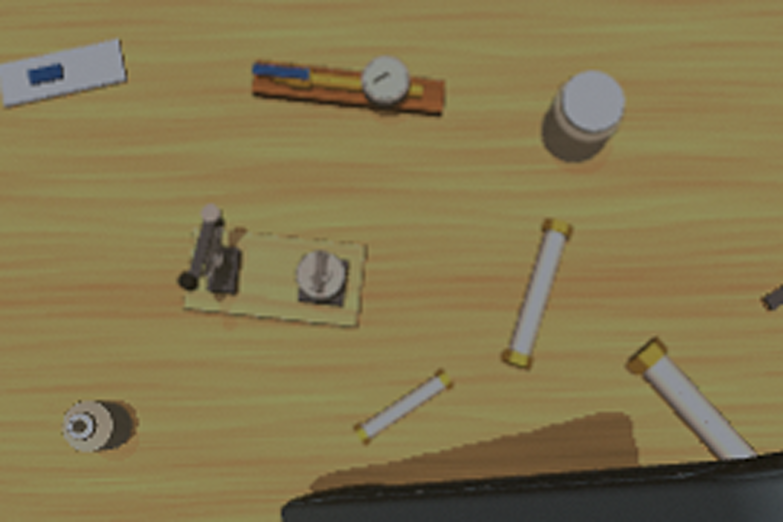

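The pictures show three pipes; the middle-sized one is the one right of the plank (top px ≈375,210). The plank is at top px ≈(275,205), with the rigid stand and keeper on its left end (knob ≈255,207) and the collar at ≈(301,206). The jar, gauge board and squeeze bottle stand well around it.

Run:
```python
from h import *
p=snap('top');q=snap('scene')
def T(x,y): return (190+x/2.9,110+y/2.9)
def S(x,y): return (190+x/2.5,105+y/2.5)
print('big? pipe ends',[atz(p,T(*u),.018).round(3) for u in [(558,226),(516,360),(446,378),(362,434),(650,352)]])
for n,a,b in [('knobtop',T(187,281),S(537,283)),('pivottop',T(211,212),S(459,341)),('headtop',T(320,270),S(408,292))]:
    x,e=tri([ray(p,a),ray(q,b)]);print(n,x.round(4),np.round(e,4))
print('plank corners',[atz(p,T(*u),.024).round(3) for u in [(200,228),(366,243),(357,327),(184,308)]])
print('jar',atz(p,T(588,110),.15).round(3),'bottle',atz(p,T(80,426),.186).round(3),'gauge',[atz(p,T(*u),.02).round(3) for u in [(252,78),(444,97)]])
s=manip.sense();w=snap('wrist')
from scipy.spatial.transform import Rotation as R
M=np.eye(4);M[:3,:3]=R.from_quat(s['tool_rot']).as_matrix();M[:3,3]=s['tcp_pos']
print((np.array(w['world_to_cam'])@M).round(4));print(np.array(w['mtx']).round(1),w['distortion'])
```

```text
big? pipe ends [array([ 0.588, -0.256,  0.018]), array([ 0.41 , -0.192,  0.018]), array([ 0.388, -0.1  ,  0.018]), array([0.319, 0.012, 0.018]), array([ 0.416, -0.37 ,  0.018])]
knobtop [0.4956 0.2054 0.2224] [0.0021 0.0021]
pivottop [0.5808 0.1842 0.1888] [0.003 0.003]
headtop [0.5179 0.0603 0.1246] [0.0033 0.0033]
plank corners [array([0.594, 0.222, 0.024]), array([0.569, 0.002, 0.024]), array([0.457, 0.016, 0.024]), array([0.487, 0.242, 0.024])]
jar [ 0.71  -0.278  0.15 ] bottle [0.337 0.332 0.186] gauge [array([0.8  , 0.153, 0.02 ]), array([ 0.769, -0.108,  0.02 ])]
[[ 9.000e-04  1.000e+00 -9.000e-04 -1.300e-03]
 [ 9.540e-01 -5.000e-04  2.997e-01 -3.000e-02]
 [ 2.997e-01 -1.100e-03 -9.540e-01 -1.590e-01]
 [ 0.000e+00  0.000e+00  0.000e+00  1.000e+00]]
[[353.6   0.  324.8]
 [  0.  353.6 201.3]
 [  0.    0.    1. ]] [-0.00361731  0.          0.          0.          0.        ]
```

```bash
cat >> h.py <<'E'
from scipy.spatial.transform import Rotation as Ro
def psi_of(s=None):
    s=s or manip.sense();m=Ro.from_quat(s['tool_rot']).as_matrix();return np.arctan2(m[1,0],m[0,0])
def plan(way,claw,start=None):
    """way: list of (x,y,z,psi,n,claw or None), tool down; prints rows"""
    s=manip.sense();P=np.array(s['tcp_pos']);a=psi_of(s)
    if start is not None: P=np.array(start[:3],float);a=start[3]
    out=[]
    for x,y,z,b,n,*c in way:
        if c: claw=c[0]
        for k in range(n):
            f=1/(n-k);d=(np.array([x,y,z])-P)*f;da=(b-a)*f
            X=np.array([np.cos(a),np.sin(a),0]);Y=np.array([np.sin(a),-np.cos(a),0])
            r=[round(v/.5,4) for v in (d@X,d@Y,-d[2])]+[0,0,round(-da/2/np.pi,4),claw]
            out.append(r);P=P+.5*(r[0]*X+r[1]*Y-r[2]*np.array([0,0,1]));a=a-r[5]*2*np.pi
    print(len(out),'end',P.round(4),round(a,4))
    for i in range(0,len(out),12): print(str([v for r in out[i:i+12] for v in r]).replace(' ',''))
E
python3 -c "
from h import *
plan([(.54,.12,.32,-.12,22)],1)"
```

```text
22 end [0.54 0.12 0.32] -0.1199
[np.float64(0.05),np.float64(-0.0514),np.float64(-0.0081),0,0,np.float64(0.0032),1,np.float64(0.0489),np.float64(-0.0524),np.float64(-0.0081),0,0,np.float64(0.0032),1,np.float64(0.0479),np.float64(-0.0534),np.float64(-0.0081),0,0,np.float64(0.0032),1,np.float64(0.0468),np.float64(-0.0543),np.float64(-0.0081),0,0,np.float64(0.0032),1,np.float64(0.0457),np.float64(-0.0552),np.float64(-0.0081),0,0,np.float64(0.0032),1,np.float64(0.0446),np.float64(-0.0561),np.float64(-0.0081),0,0,np.float64(0.0032),1,np.float64(0.0434),np.float64(-0.057),np.float64(-0.008),0,0,np.float64(0.0032),1,np.float64(0.0423),np.float64(-0.0579),np.float64(-0.0081),0,0,np.float64(0.0032),1,np.float64(0.0411),np.float64(-0.0587),np.float64(-0.008),0,0,np.float64(0.0033),1,np.float64(0.0399),np.float64(-0.0596),np.float64(-0.0081),0,0,np.float64(0.0032),1,np.float64(0.0387),np.float64(-0.0604),np.float64(-0.008),0,0,np.float64(0.0033),1,np.float64(0.0374),np.float64(-0.0612),np.float64(-0.0081),0,0,np.float64(0.0032),1]
[np.float64(0.0362),np.float64(-0.0619),np.float64(-0.008),0,0,np.float64(0.0033),1,np.float64(0.0349),np.float64(-0.0626),np.float64(-0.0081),0,0,np.float64(0.0032),1,np.float64(0.0336),np.float64(-0.0633),np.float64(-0.008),0,0,np.float64(0.0033),1,np.float64(0.0323),np.float64(-0.064),np.float64(-0.0081),0,0,np.float64(0.0032),1,np.float64(0.031),np.float64(-0.0646),np.float64(-0.008),0,0,np.float64(0.0033),1,np.float64(0.0297),np.float64(-0.0653),np.float64(-0.0081),0,0,np.float64(0.0032),1,np.float64(0.0284),np.float64(-0.0659),np.float64(-0.008),0,0,np.float64(0.0033),1,np.float64(0.027),np.float64(-0.0664),np.float64(-0.0081),0,0,np.float64(0.0032),1,np.float64(0.0256),np.float64(-0.067),np.float64(-0.008),0,0,np.float64(0.0033),1,np.float64(0.0243),np.float64(-0.0674),np.float64(-0.0081),0,0,np.float64(0.0032),1]
```

servo_tool(commands=[0.055, -0.0565, -0.009, 0, 0, 0, 1, 0.055, -0.0565, -0.009, 0, 0, 0, 1, 0.055, -0.0565, -0.009, 0, 0, 0, 1, 0.055, -0.0565, -0.009, 0, 0, 0, 1, 0.055, -0.0565, -0.009, 0, 0, 0, 1, 0.055, -0.0565, -0.009, 0, 0, 0, 1, 0.055, -0.0565, -0.009, 0, 0, 0, 1, 0.055, -0.0565, -0.009, 0, 0, 0, 1, 0.055, -0.0565, -0.009, 0, 0, 0, 1, 0.055, -0.0565, -0.009, 0, 0, 0, 1, 0.055, -0.0565, -0.009, 0, 0, 0, 1, 0.055, -0.0565, -0.009, 0, 0, 0, 1])

```text
t: 2.15
tcp_pos: [0.4048, -0.1631, 0.2859]
tool_rot: [0.987, 0.162, 0.0, 0.0]
force: [0.7, -0.3, 0.4]
finger_gap: 0.996
gripper_force: 0.0
```

servo_tool(commands=[0.055, -0.0565, -0.009, 0, 0, 0, 1, 0.055, -0.0565, -0.009, 0, 0, 0, 1, 0.055, -0.0565, -0.009, 0, 0, 0, 1, 0.055, -0.0565, -0.009, 0, 0, 0, 1, 0.055, -0.0565, -0.009, 0, 0, 0, 1, 0.055, -0.0565, -0.009, 0, 0, 0, 1, 0.055, -0.0565, -0.009, 0, 0, 0, 1, 0.055, -0.0565, -0.009, 0, 0, 0, 1, 0, 0, 0, 0, 0, 0.0178, -0.4, 0, 0, 0, 0, 0, 0.0178, -0.4, 0, 0, 0, 0, 0, 0.0178, -0.4, 0, 0, 0, 0, 0, 0.0178, -0.4])

```text
t: 3.15
tcp_pos: [0.5401, 0.1203, 0.3212]
tool_rot: [0.998, -0.062, -0.0, 0.0]
force: [-0.5, -0.3, -0.3]
finger_gap: 0.453
gripper_force: 0.0
```

```bash
cat >> h.py <<'E'
def cp(P,a,to):
    """tool-frame shift in shares from pose P, yaw a, to point"""
    d=np.array(to)-P;return np.round([(d[0]*np.cos(a)+d[1]*np.sin(a))/.5,(d[0]*np.sin(a)-d[1]*np.cos(a))/.5,-d[2]/.5],4)
E
python3 - <<'E'
from h import *
s=manip.sense();print(s['t'],s['tcp_pos'].round(4),psi_of(s),s['finger_gap'])
p=snap('wrist','w1.png')
for n in ['collar','rigid_v','keeper_knob','keeper']: print(n,[(np.round(d['box']).tolist(),round(d['conf'],2)) for d in manip.look_for(p,n)][:3])
E
```

```text
3.15 [0.5401 0.1203 0.3212] -0.12499218732653147 0.4525383522692243
collar [([351.0, 150.0, 59.0, 52.0], 0.83)]
rigid_v [([202.0, 133.0, 81.0, 150.0], 0.8)]
keeper_knob [([205.0, 136.0, 46.0, 144.0], 0.86)]
keeper [([202.0, 134.0, 50.0, 148.0], 0.75)]
```

View pics/w1.png

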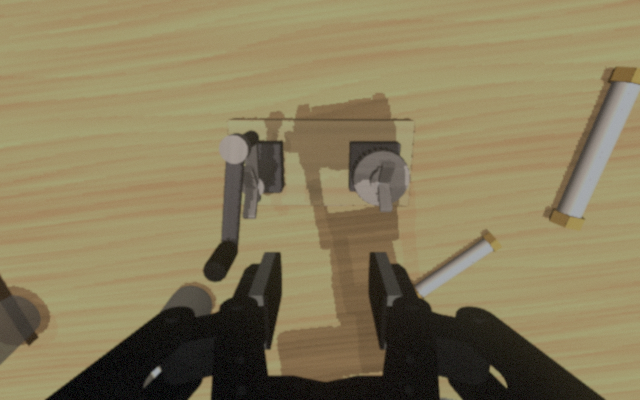

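The wrist view shows the knob top at about (215,269), the pivot cap at (234,149), the collar centre at (381,179) and the V head at (386,187). I'll go above the knob.

servo_tool(commands=[-0.02, -0.03, 0.02, 0, 0, 0, -0.2, -0.02, -0.03, 0.02, 0, 0, 0, -0.2, -0.02, -0.03, 0.02, 0, 0, 0, -0.2, -0.02, -0.03, 0.02, 0, 0, 0, -0.2, -0.02, -0.03, 0.02, 0, 0, 0, -0.2, 0, 0, 0, 0, 0, 0, -0.2])

```text
t: 3.9
tcp_pos: [0.4965, 0.2021, 0.2694]
tool_rot: [0.998, -0.058, -0.003, -0.0]
force: [-0.7, -0.2, 0.3]
finger_gap: 0.401
gripper_force: 0.0
```

Run:
```python
from h import *
s=manip.sense();print(s['t'],s['tcp_pos'].round(4),psi_of(s),s['finger_gap'])
p=snap('wrist','w2.png')
for n in ['collar','rigid_v','keeper_knob','keeper']: print(n,[(np.round(d['box']).tolist(),round(d['conf'],2)) for d in manip.look_for(p,n)][:3])
```

```text
3.9 [0.4965 0.2021 0.2694] -0.11657007058199445 0.40141046781539164
collar [([439.0, 101.0, 75.0, 66.0], 0.61)]
rigid_v [([297.0, 54.0, 56.0, 192.0], 0.72)]
keeper_knob [([302.0, 54.0, 51.0, 188.0], 0.92), ([438.0, 95.0, 76.0, 74.0], 0.32)]
keeper [([295.0, 52.0, 59.0, 193.0], 0.72)]
```

View pics/w2.png

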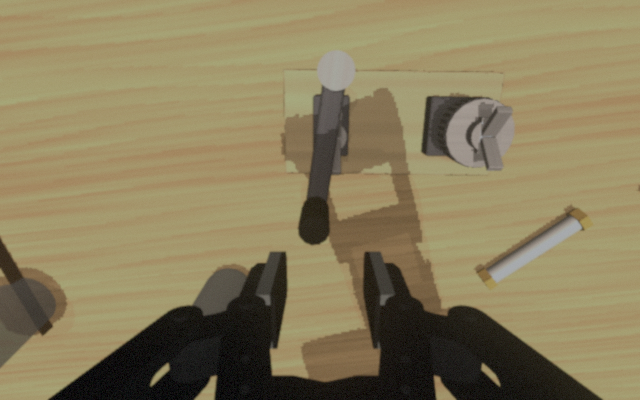

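Knob top at ≈(314,228), pivot cap at (337,71), collar top disc at (480,132), plank corners at (284,71), (503,71), (504,175) and (284,174).

```bash
cat >> h.py <<'E'
TC=np.array([[9e-4,1,-9e-4,-.0013],[.954,-5e-4,.2997,-.03],[.2997,-1.1e-3,-.954,-.159],[0,0,0,1]])
def wcam(pos,quat):
    M=np.eye(4);M[:3,:3]=Ro.from_quat(quat).as_matrix();M[:3,3]=pos
    return dict(mtx=[[353.6,0,324.8],[0,353.6,201.3],[0,0,1]],distortion=[-.0036,0,0,0,0],world_to_cam=TC@np.linalg.inv(M))
E
python3 - <<'E'
from h import *
s=manip.sense();w2=snap('wrist');q=snap('scene')
a=-.125;w1=wcam([.5401,.1203,.3212],[np.cos(a/2),np.sin(a/2),0,0])
w2b=wcam(s['tcp_pos'],s['tool_rot']);print('chk',(w2b['world_to_cam']-w2['world_to_cam']).round(4).tolist())
def S(x,y): return (190+x/2.5,105+y/2.5)
for n,u1,u2,u3 in [('knob',(215,269),(314,228),S(537,283)),('piv',(234,149),(337,71),S(459,341))]:
    x,e=tri([ray(w1,u1),ray(w2,u2),ray(q,u3)]);print(n,x.round(4),np.round(e,4))
    x,e=tri([ray(w1,u1),ray(w2,u2)]);print(n,x.round(4),np.round(e,4))
C2=[(284,71),(503,71),(504,175),(284,174)]
print('corners',[atz(w2,u,.024).round(4) for u in C2])
x,e=tri([ray(w1,(381,177)),ray(w2,(480,132))]);print('col',x,e)
print(s['tool_rot'])
E
```

```text
chk [[0.0, -0.0, 0.0002, -0.0], [-0.0002, -0.0001, -0.0004, 0.0007], [0.0004, 0.0001, -0.0001, -0.0], [0.0, 0.0, 0.0, 0.0]]
knob [0.499  0.2069 0.2247] [0.001  0.0039 0.003 ]
knob [0.5054 0.203  0.2363] [0.0014 0.0014]
piv [0.583  0.1842 0.1917] [0.0016 0.0053 0.0044]
piv [0.5848 0.1804 0.2083] [0.0015 0.0015]
corners [array([0.6013, 0.2287, 0.024 ]), array([0.5741, 0.0026, 0.024 ]), array([ 0.4621, -0.0017,  0.024 ]), array([0.4931, 0.2455, 0.024 ])]
col [0.52730728 0.06404127 0.11703262] [np.float64(0.0014896155330415518), np.float64(0.0014896155330417036)]
[ 9.98173373e-01 -6.04071972e-02  9.41929724e-04 -2.98549844e-05]
```

servo_tool(commands=[0.002, -0.003, 0.036, 0, 0, 0, -0.2, 0.002, -0.003, 0.036, 0, 0, 0, -0.2, 0.002, -0.003, 0.036, 0, 0, 0, -0.2, 0, 0, 0.036, 0, 0, 0, -0.2, 0, 0, 0, 0, 0, 0, -0.7, 0, 0, 0, 0, 0, 0, -1, 0, 0, 0, 0, 0, 0, -1, 0, 0, 0, 0, 0, 0, -1, 0, 0, 0, 0, 0, 0, -1], force=20)

```text
t: 5.0
tcp_pos: [0.502, 0.2038, 0.1981]
tool_rot: [0.998, -0.06, -0.002, 0.001]
force: [2.0, -0.3, -19.3]
finger_gap: 0.203
gripper_force: 20.2
```

Run:
```python
from h import *
s=manip.sense();print(s['t'],s['tcp_pos'].round(4),psi_of(s),s['finger_gap'],s['force'],s['gripper_force'])
# arc around pivot
piv=np.array([.5825,.184]);k=s['tcp_pos'][:2]-piv;print(np.linalg.norm(k),np.arctan2(k[1],k[0]))
```

```text
5.0 [0.502  0.2038 0.1981] -0.1206868126716354 0.20317410767915445 [  2.04023482  -0.28564611 -19.29099661] 20.157296061515808
0.08294299906476146 2.90063914210079
```

Run:
```python
import numpy as np
a=-.12;th=np.linspace(2.90,1.19,15);P=.086*np.c_[np.cos(th),np.sin(th)];d=np.diff(P,axis=0)/.5
X=np.array([np.cos(a),np.sin(a)]);Y=np.array([np.sin(a),-np.cos(a)])
print(np.c_[d@X,d@Y].round(4).tolist())
```

```text
[[0.0038, -0.0206], [0.0063, -0.02], [0.0087, -0.0191], [0.011, -0.0179], [0.0131, -0.0164], [0.015, -0.0147], [0.0166, -0.0128], [0.0181, -0.0107], [0.0192, -0.0084], [0.0201, -0.006], [0.0207, -0.0035], [0.021, -0.0009], [0.0209, 0.0016], [0.0206, 0.0042]]
```

servo_tool(commands=[0, 0, -0.004, 0, 0, 0, -1, 0.004, -0.0205, 0, 0, 0, 0, -1, 0.006, -0.02, 0, 0, 0, 0, -1, 0.0085, -0.019, 0, 0, 0, 0, -1, 0.011, -0.018, 0, 0, 0, 0, -1, 0.013, -0.0165, 0, 0, 0, 0, -1, 0.015, -0.0145, 0, 0, 0, 0, -1], force=20)

```text
t: 5.58
tcp_pos: [0.5386, 0.2565, 0.2021]
tool_rot: [0.998, -0.06, 0.0, -0.0]
force: [-1.8, -3.2, -10.3]
finger_gap: 0.2
gripper_force: 20.0
```

servo_tool(commands=[0.0165, -0.013, 0, 0, 0, 0, -1, 0.018, -0.0105, 0, 0, 0, 0, -1, 0.019, -0.0085, 0, 0, 0, 0, -1, 0.02, -0.006, 0, 0, 0, 0, -1, 0.0205, -0.0035, 0, 0, 0, 0, -1, 0.021, -0.001, 0, 0, 0, 0, -1, 0.021, 0.0015, 0, 0, 0, 0, -1, 0.0205, 0.004, 0, 0, 0, 0, -1, 0, 0, 0, 0, 0, 0, -1])

```text
t: 6.33
tcp_pos: [0.6224, 0.2649, 0.203]
tool_rot: [0.998, -0.061, 0.004, -0.002]
force: [1.0, 3.3, -4.8]
finger_gap: 0.199
gripper_force: 20.0
```

servo_tool(commands=[0, 0, 0, 0, 0, 0, 0, 0, 0, 0, 0, 0, 0, 0, 0, 0, -0.03, 0, 0, 0, 0, 0, 0, -0.05, 0, 0, 0, 1, 0, 0, -0.06, 0, 0, 0, 1, 0, 0, -0.06, 0, 0, 0, 1])

```text
t: 6.83
tcp_pos: [0.6186, 0.2636, 0.3039]
tool_rot: [0.998, -0.06, 0.002, -0.0]
force: [-0.3, -0.0, -0.2]
finger_gap: 0.901
gripper_force: 0.0
```

servo_tool(commands=[-0.022, 0.061, 0.0145, 0, 0, 0, 1, -0.022, 0.061, 0.0145, 0, 0, 0, 1, -0.022, 0.061, 0.0145, 0, 0, 0, 1, -0.022, 0.061, 0.0145, 0, 0, 0, 1, -0.022, 0.061, 0.0145, 0, 0, 0, 1, -0.022, 0.061, 0.0145, 0, 0, 0, 1, -0.022, 0.061, 0.0145, 0, 0, 0, 1, 0, 0, 0, 0, 0, 0, 1])

```text
t: 7.5
tcp_pos: [0.5132, 0.057, 0.2508]
tool_rot: [0.998, -0.062, -0.001, 0.001]
force: [-0.7, 0.7, 0.3]
finger_gap: 1.001
gripper_force: 0.0
```

Run:
```python
from h import *
s=manip.sense();print(s['t'],s['tcp_pos'].round(4),psi_of(s),s['finger_gap'])
p=snap('wrist','w3.png')
for n in ['collar','keeper']:
  for d in manip.silhouettes(p,n)[:2]:
    print(n,np.round(d['box']),d['conf'].__round__(2))
for z in (.09,.1): print(z,proj(p,[[.521,.061,z]]))
```

```text
7.5 [0.5132 0.057  0.2508] -0.12380758684333301 1.0014353215965122
collar [282. 140.  70.  68.] 0.7
keeper [  0. 101. 116.  55.] 0.76
keeper [278. 139.  74.  81.] 0.59
0.09 [[317.04007136 173.17406606]]
0.1 [[316.83632757 175.81464708]]
```

View pics/w3.png

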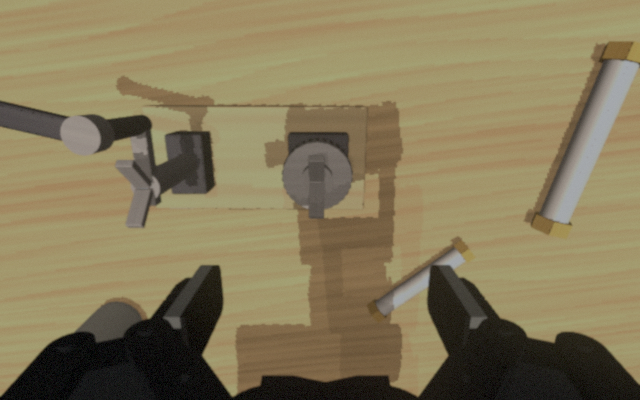

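Keeper is open, pointing along the groove (left; pivot ≈(86,133)). The collar disc is at (317,174), which fits the position estimate. Going down to grip it.

servo_tool(commands=[0.0075, -0.005, 0.036, 0, 0, 0, 1, 0.007, -0.005, 0.036, 0, 0, 0, 1, 0, 0, 0.036, 0, 0, 0, 1, 0, 0, 0.036, 0, 0, 0, 1, 0, 0, 0.036, 0, 0, 0, 1, 0, 0, 0.036, 0, 0, 0, 1, 0, 0, 0.036, 0, 0, 0, 1, 0, 0, 0.036, 0, 0, 0, 1, 0, 0, 0.036, 0, 0, 0, 1, 0, 0, 0.02, 0, 0, 0, 1, 0, 0, 0, 0, 0, 0, 1])

```text
t: 8.57
tcp_pos: [0.5237, 0.0661, 0.0771]
tool_rot: [0.998, -0.059, -0.001, -0.0]
force: [0.3, 0.4, -0.6]
finger_gap: 0.998
gripper_force: 0.0
```

servo_tool(commands=[-0.004, 0.0105, 0.006, 0, 0, 0, 1, 0, 0, 0, 0, 0, 0, 0.2, 0, 0, 0, 0, 0, 0, 0, 0, 0, 0, 0, 0, 0, 0, 0, 0, 0, 0, 0, 0, 0, 0, 0, 0, 0, 0, 0, 0], force=50)

```text
t: 9.07
tcp_pos: [0.5221, 0.0623, 0.0776]
tool_rot: [0.998, -0.062, 0.002, -0.002]
force: [0.0, 7.7, 6.4]
finger_gap: 0.686
gripper_force: 52.2
```

servo_tool(commands=[0, -0.002, 0, 0, 0, 0, 0, 0, 0, -0.0014, 0, 0, -0.018, 0, 0, 0, -0.0014, 0, 0, -0.018, 0, 0, 0, -0.0014, 0, 0, -0.018, 0, 0, 0, -0.0014, 0, 0, -0.018, 0, 0, 0, -0.0014, 0, 0, -0.018, 0])

```text
t: 9.57
tcp_pos: [0.5218, 0.0635, 0.0812]
tool_rot: [0.975, 0.221, 0.002, -0.002]
force: [-0.5, 10.3, 8.2]
finger_gap: 0.683
gripper_force: 52.5
```

Run:
```python
from h import *
s=manip.sense();print(s['t'],s['tcp_pos'].round(4),psi_of(s),s['finger_gap'],s['force'],s['ft_torque'])
```

```text
9.5667 [0.5218 0.0635 0.0812] 0.446023085552823 0.6825718040353416 [-0.48079687 10.33890464  8.18683489] [ 2.07885607  0.41339616 -0.30771814]
```

servo_tool(commands=[-0.0013, 0.0027, 0, 0, 0, 0, 0, 0, 0, -0.0014, 0, 0, -0.018, 0, 0, 0, -0.0014, 0, 0, -0.018, 0, 0, 0, -0.0014, 0, 0, -0.018, 0, 0, 0, -0.0014, 0, 0, -0.018, 0, 0, 0, -0.0014, 0, 0, -0.018, 0, 0, 0, -0.0014, 0, 0, -0.018, 0, 0, 0, -0.0014, 0, 0, -0.018, 0])

```text
t: 10.23
tcp_pos: [0.5206, 0.0644, 0.0862]
tool_rot: [0.815, 0.58, 0.002, -0.003]
force: [-0.9, 18.3, 11.8]
finger_gap: 0.683
gripper_force: 52.8
```

servo_tool(commands=[0, 0, -0.0014, 0, 0, -0.018, 0, 0, 0, -0.0014, 0, 0, -0.018, 0, 0, 0, -0.0014, 0, 0, -0.018, 0, 0, 0, -0.0014, 0, 0, -0.018, 0, 0, 0, -0.0014, 0, 0, -0.018, 0, 0, 0, -0.0014, 0, 0, -0.018, 0, 0, 0, -0.0014, 0, 0, -0.018, 0, 0, 0, -0.0014, 0, 0, -0.018, 0, 0, 0, 0, 0, 0, 0, 0])

```text
t: 10.98
tcp_pos: [0.5186, 0.0641, 0.0919]
tool_rot: [0.479, 0.878, 0.002, -0.003]
force: [-4.1, 17.8, 14.1]
finger_gap: 0.684
gripper_force: 53.2
```

Run:
```python
from h import *
s=manip.sense();print(s['t'],s['tcp_pos'].round(4),psi_of(s),s['finger_gap'],s['force'],s['ft_torque'],s['q'])
```

```text
10.9833 [0.5186 0.0641 0.0919] 2.1424000613054526 0.6842616715546357 [-4.09265963 17.83366244 14.12388296] [ 2.37243085  1.29081109 -0.00397985] [-0.09477842  0.60802139  1.80501856  0.0095839   0.7329678  -0.67351703]
```

servo_tool(commands=[0, 0, 0, 0, 0, 0, 1, 0, 0, 0, 0, 0, 0, 1, 0, 0, -0.001, 0, 0, 0, 1, 0, 0, -0.042, 0, 0, 0, 1, 0, 0, -0.056, 0, 0, 0, 1, 0, 0, -0.056, 0, 0, 0, 1, 0, 0, -0.056, 0, 0, 0, 1, 0, 0, -0.056, 0, 0, -0.0175, 1, 0, 0, -0.056, 0, 0, -0.0175, 1, 0, 0, 0, 0, 0, -0.0175, 1, 0, 0, 0, 0, 0, -0.0175, 1, 0, 0, 0, 0, 0, -0.0175, 1])

```text
t: 11.98
tcp_pos: [0.5217, 0.0589, 0.2522]
tool_rot: [0.221, 0.975, -0.0, 0.001]
force: [-0.6, 0.8, -0.6]
finger_gap: 1.001
gripper_force: 0.0
```

servo_tool(commands=[0, 0, 0, 0, 0, -0.0175, 1, 0, 0, 0, 0, 0, -0.0175, 1, 0, 0, 0, 0, 0, -0.0175, 1, 0.04, 0.0285, 0, 0, 0, 0, 0, 0.04, 0.0285, 0, 0, 0, 0, 0, 0.04, 0.0285, 0, 0, 0, 0, 0, 0.04, 0.0285, 0, 0, -0.0167, 0, 0, 0, 0, 0, 0, -0.0167, 0, -1, 0, 0, 0, 0, -0.0167, 0, -1, 0, 0, 0, 0, -0.0167, 0, -1, 0, 0, 0, 0, -0.0167, 0, -1, 0, 0, 0, 0, 0, 0, -1])

```text
t: 12.98
tcp_pos: [0.4428, 0.1254, 0.2486]
tool_rot: [0.057, 0.965, -0.017, 0.256]
force: [0.1, -1.1, -1.1]
finger_gap: 0.002
gripper_force: 0.0
```

Run:
```python
from h import *
s=manip.sense();print(s['t'],s['tcp_pos'].round(4),s['tool_rot'],psi_of(s))
p=snap('wrist','w4.png')
import pickle;pickle.dump(p,open('w4.pkl','wb'))
for n in ['collar','rigid_v','keeper']:print(n,[(np.round(d['box']).tolist(),round(d['conf'],2)) for d in manip.look_for(p,n)][:2])
```

```text
12.9833 [0.4428 0.1254 0.2486] [ 0.05720502  0.96487925 -0.01651178  0.25585735] 3.02394814500236
collar [([231.0, 143.0, 70.0, 67.0], 0.65)]
rigid_v [([377.0, 107.0, 157.0, 249.0], 0.93)]
keeper [([400.0, 280.0, 136.0, 77.0], 0.87)]
```

View pics/w4.png

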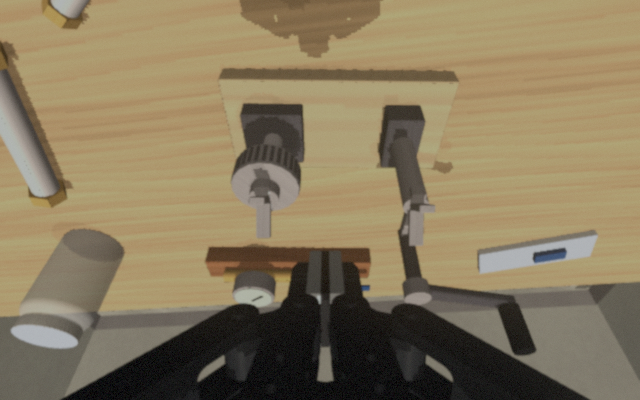

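The view is upside-down: the adjustable V is a strip at ≈(263,215) and the rigid V one at ≈(418,222), both seen edge-on, with the keeper swung away at lower right. I'll zoom in.

Run:
```python
import cv2,numpy as np
a=cv2.imread('pics/w4.png')
L=cv2.resize(a[170:250,225:305],None,fx=5,fy=5,interpolation=2);R=cv2.resize(a[180:260,380:460],None,fx=5,fy=5,interpolation=2)
cv2.imwrite('pics/c4.png',np.hstack([L,R]))
```

```text
(no output)
```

View pics/c4.png

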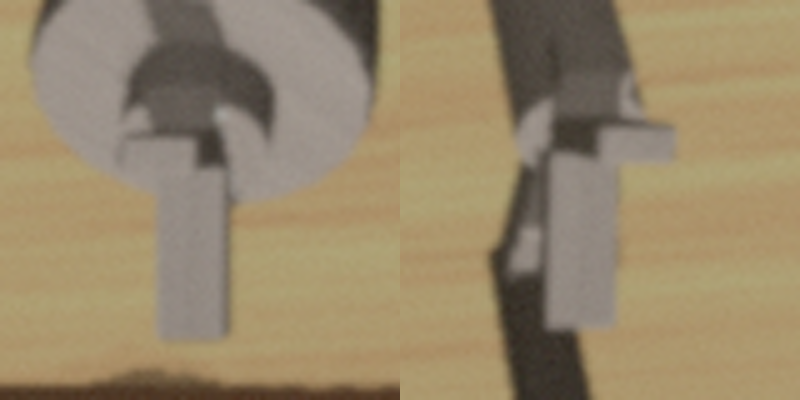

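```bash
cat > fit.py <<'E'
from h import *
from scipy.optimize import least_squares
import pickle
def fit(p,obs,x0=(.537,.19,-.122,.131,.118)):
    """unknown: rigid V x,y, yaw of its x axis, z rigid, z head, + camera rotation/shift corrections; obs: name->(u,v)"""
    def pts(x):
        u=np.array([np.cos(x[2]),np.sin(x[2]),0]);g=np.array([-u[1],u[0],0]);r=np.array([x[0],x[1],0]);Z=np.array([0,0,1])
        f=lambda a,b,z:r+a*u+b*g+z*Z
        return dict(Rfar=f(.021,0,x[3]+.021),Hfar=f(.021,-.13,x[4]+.021),Rnear=f(-.021,0,x[3]+.021),Hnear=f(-.021,-.13,x[4]+.021),
         Rbot=f(0,0,x[3]),Hbot=f(0,-.13,x[4]),Col=f(0,-.13,x[4]-.017),Piv=f(.046,0,x[3]+.053),
         PnR=f(-.055+x[11],.05+x[12],.024),PnH=f(-.055+x[11],-.18+x[12],.024),PfR=f(.055+x[11],.05+x[12],.024),PfH=f(.055+x[11],-.18+x[12],.024))
    T0=np.array(p['world_to_cam'])
    def res(x):
        q=dict(p);D=np.eye(4);D[:3,:3]=Ro.from_rotvec(x[5:8]).as_matrix();D[:3,3]=x[8:11];q['world_to_cam']=D@T0
        P=pts(x);r=[(proj(q,P[k])[0]-np.array(v)) for k,v in obs.items()]
        return np.concatenate([np.ravel(r),x[5:8]/.005,x[8:11]/.002,(np.array(x[11:13]))/.03,[(x[2]+.122)/.05]])
    s=least_squares(res,list(x0)+[0]*6+[0,0]);
    C=np.linalg.pinv(s.jac.T@s.jac);print(s.x.round(4));print('diff mm',1e3*(s.x[3]-s.x[4]),'+-',1e3*np.sqrt(C[3,3]+C[4,4]-2*C[3,4]))
    print({k:r.round(1).tolist() for k,r in zip(obs,s.fun[:2*len(obs)].reshape(-1,2))});return s.x
if __name__=='__main__':
    p=pickle.load(open('w4.pkl','rb'))
    fit(p,dict(Rfar=(416,245.6),Hfar=(263.7,238),PnR=(455,80),PnH=(223,80)))
    fit(p,dict(Rfar=(416,245.6),Hfar=(263.7,238),Col=(266.5,185),PnR=(455,80),PnH=(223,80)))
E
python3 fit.py
```

```text
[ 0.5396  0.1905 -0.1178  0.1465  0.1388  0.0079  0.0008  0.0009  0.
  0.0053 -0.0049  0.0039  0.0012]
diff mm 7.740347597301578 +- 1.652097931323653
{'Rfar': [-0.0, 0.0], 'Hfar': [0.0, 0.0], 'PnR': [2.4, 0.7], 'PnH': [-2.4, 0.6]}
[ 0.5381  0.1908 -0.1198  0.1476  0.1381  0.0085  0.0006  0.0007  0.
  0.0053 -0.0048  0.0058  0.0009]
diff mm 9.508893797418121 +- 1.5534179020656487
{'Rfar': [0.7, -0.1], 'Hfar': [-0.0, -2.1], 'Col': [-0.7, 2.3], 'PnR': [2.4, 1.0], 'PnH': [-2.4, 0.3]}
```

servo_tool(commands=[0, 0, 0, 0, 0.0167, 0, 1, 0, 0, 0, 0, 0.0167, 0, 1, 0, 0, 0, 0, 0.0167, 0, 1, 0, 0, 0, 0, 0.0167, 0, 1, 0, 0, 0, 0, 0.0167, 0, 1, 0, 0, 0, 0, 0, 0.0175, 1, 0, 0, 0, 0, 0, 0.0175, 1, 0, 0, 0, 0, 0, 0.0175, 1, 0, 0, 0, 0, 0, 0.0175, 1, 0, 0, 0, 0, 0, 0.0175, 1, 0, 0, 0, 0, 0, 0.0175, 1, 0, 0, 0, 0, 0, 0.0175, 1])

```text
t: 14.18
tcp_pos: [0.4511, 0.1259, 0.2519]
tool_rot: [0.433, 0.901, 0.001, 0.0]
force: [-0.2, 0.0, -0.7]
finger_gap: 1.003
gripper_force: 0.0
```

servo_tool(commands=[0, 0, 0, 0, 0, 0.0175, 1, -0.037, 0.0125, 0, 0, 0, 0, 1, -0.037, 0.0125, 0, 0, 0, 0, 1, -0.037, 0.0125, 0, 0, 0, 0, 1, -0.037, 0.0125, 0, 0, 0, 0, 1, -0.037, 0.0125, 0, 0, 0, 0, 1, 0, 0, 0, 0, 0, 0, 1, 0, 0, 0, 0, 0, 0, 1])

```text
t: 14.85
tcp_pos: [0.527, 0.0641, 0.2514]
tool_rot: [0.48, 0.877, 0.001, 0.0]
force: [-0.8, 1.0, -0.5]
finger_gap: 1.001
gripper_force: 0.0
```

Run:
```python
from h import *
s=manip.sense();print(s['t'],s['tcp_pos'].round(4),s['tool_rot'],psi_of(s));print(cp(s['tcp_pos'],psi_of(s),[.5187,.0639,.092]))
```

```text
14.85 [0.527  0.0641 0.2514] [4.80241879e-01 8.77135596e-01 9.39710306e-04 4.13260228e-05] 2.139731967725547
[ 0.0087 -0.0142  0.3188]
```

servo_tool(commands=[0.0045, -0.007, 0.0355, 0, 0, 0, 1, 0.0045, -0.007, 0.0355, 0, 0, 0, 1, 0, 0, 0.0355, 0, 0, 0, 1, 0, 0, 0.0355, 0, 0, 0, 1, 0, 0, 0.0355, 0, 0, 0, 1, 0, 0, 0.0355, 0, 0, 0, 1, 0, 0, 0.0355, 0, 0, 0, 1, 0, 0, 0.0355, 0, 0, 0, 1, 0, 0, 0.0355, 0, 0, 0, 1, 0, 0, 0, 0, 0, 0, 1])

```text
t: 15.68
tcp_pos: [0.5143, 0.0656, 0.0889]
tool_rot: [0.479, 0.878, -0.001, -0.003]
force: [-0.6, -0.4, -0.1]
finger_gap: 0.999
gripper_force: 0.0
```

servo_tool(commands=[0, 0, 0, 0, 0, 0, 0, 0, 0, 0, 0, 0, 0, 0, 0, 0, 0, 0, 0, 0, 0, 0, 0, 0, 0, 0, 0, 0, 0, 0, 0, 0, 0, 0, 0], force=50)

```text
t: 16.1
tcp_pos: [0.5181, 0.0655, 0.0929]
tool_rot: [0.48, 0.877, 0.001, 0.002]
force: [0.6, 4.4, 6.5]
finger_gap: 0.679
gripper_force: 53.8
```

Run:
```python
from h import *
s=manip.sense();print(s['t'],s['tcp_pos'].round(4),psi_of(s),s['finger_gap'],s['force'],s['q'][5])
```

```text
16.1 [0.5181 0.0655 0.0929] 2.1409489832236717 0.6790684735897766 [0.57840409 4.44445263 6.48605782] -0.6606821121996612
```

servo_tool(commands=[0, 0, -0.0014, 0, 0, -0.0174, 0, 0, 0, -0.0014, 0, 0, -0.0174, 0, 0, 0, -0.0014, 0, 0, -0.0174, 0, 0, 0, -0.0014, 0, 0, -0.0174, 0, 0, 0, -0.0014, 0, 0, -0.0174, 0, 0, 0, -0.0014, 0, 0, -0.0174, 0, 0, 0, -0.0014, 0, 0, -0.0174, 0, 0, 0, -0.0014, 0, 0, -0.0174, 0, 0, 0, -0.0014, 0, 0, -0.0174, 0, 0, 0, -0.0014, 0, 0, -0.0174, 0, 0, 0, -0.0014, 0, 0, -0.0174, 0, 0, 0, 0, 0, 0, 0, 0])

```text
t: 17.1
tcp_pos: [0.5166, 0.0621, 0.1006]
tool_rot: [-0.104, 0.995, -0.002, -0.0]
force: [-3.2, -9.9, 9.1]
finger_gap: 0.683
gripper_force: 54.3
```

servo_tool(commands=[0, 0, 0, 0, 0, 0, 1, 0, 0, 0, 0, 0, 0, 1, 0, 0, 0, 0, 0, 0, 1, 0, 0, -0.04, 0, 0, 0, 1, 0, 0, -0.05, 0, 0, 0, 1, 0, 0, -0.05, 0, 0, 0, 1, 0, 0, -0.05, 0, 0, 0, 1, 0, 0, -0.05, 0, 0, 0, 1, 0, 0, -0.06, 0, 0, 0, 1, 0, 0, 0, 0, 0, 0.0175, 1, 0, 0, 0, 0, 0, 0.0175, 1, 0, 0, 0, 0, 0, 0.0175, 1])

```text
t: 18.1
tcp_pos: [0.5166, 0.0652, 0.2498]
tool_rot: [0.066, 0.998, -0.0, 0.001]
force: [0.3, 0.3, -0.4]
finger_gap: 1.001
gripper_force: 0.0
```

servo_tool(commands=[0.042, 0.029, 0.01, 0, 0, 0, 0, 0.042, 0.029, 0.01, 0, 0, 0, -1, 0.042, 0.029, 0.01, 0, 0, 0, -1, 0.042, 0.029, 0.01, 0, 0, 0, -1, 0, 0, 0, 0, -0.0185, 0, -1, 0, 0, 0, 0, -0.0185, 0, -1, 0, 0, 0, 0, -0.0185, 0, -1, 0, 0, 0, 0, -0.0185, 0, -1, 0, 0, 0, 0, -0.0185, 0, -1, 0, 0, 0, 0, -0.0185, 0, -1, 0, 0, 0, 0, 0, 0, -1])

```text
t: 19.02
tcp_pos: [0.4403, 0.1222, 0.2285]
tool_rot: [0.067, 0.961, -0.035, 0.267]
force: [0.2, 0.2, -0.4]
finger_gap: 0.001
gripper_force: 0.0
```

Run:
```python
from h import *
import pickle
s=manip.sense();print(s['t'],s['tcp_pos'].round(4),s['tool_rot'],psi_of(s))
p=snap('wrist','w5.png');pickle.dump(p,open('w5.pkl','wb'))
a=cv2.imread('pics/w5.png')
b={n:manip.look_for(p,n)[0]['box'] for n in ['collar','rigid_v']};print(b)
cv2.imwrite('pics/c5.png',cv2.resize(a[60:260,200:480],(784,560),interpolation=2))
```

```text
19.0167 [0.4403 0.1222 0.2285] [ 0.06708263  0.96058431 -0.03511968  0.26747767] 3.0124787162012585
{'collar': [236.4, 161.6, 74.5, 70.1], 'rigid_v': [390.2, 111.8, 170.2, 269.7]}
```

View pics/c5.png

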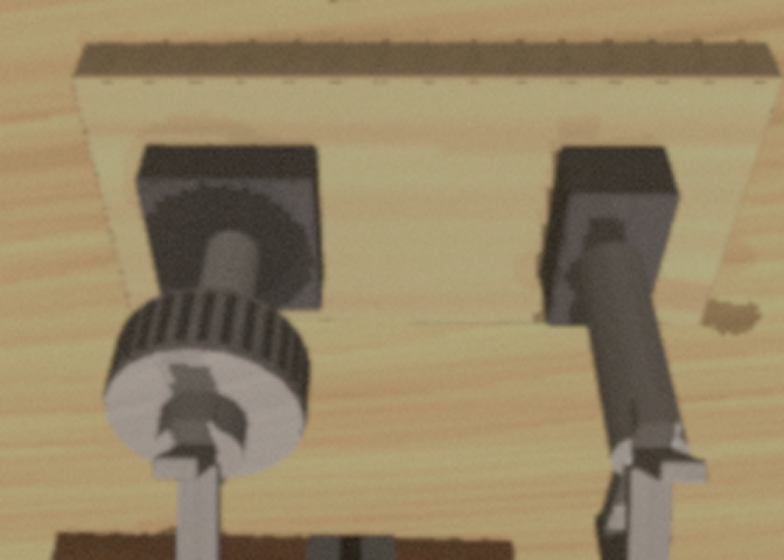

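The two V heads now appear nearly level: near prong tips at crop rows ≈467 (head) and 469 (rigid), with the plank edge level at row 75. I'll measure the edges.

Run:
```python
import cv2,numpy as np
g=cv2.cvtColor(cv2.imread('pics/w5.png'),cv2.COLOR_BGR2GRAY).astype(int)
for n,c in [('H',270),('R',432)]:
    print(n,'rows',[(r,int(g[r,c-2:c+3].mean())) for r in range(218,280)])
    for r in (245,252): print(n,r,g[r,c-14:c+15].tolist())
p=__import__('pickle').load(open('w5.pkl','rb'))
a=cv2.imread('pics/w5.png');L=cv2.resize(a[205:275,235:305],None,fx=5.6,fy=5.6,interpolation=2);R=cv2.resize(a[205:275,395:465],None,fx=5.6,fy=5.6,interpolation=2);cv2.imwrite('pics/d5.png',np.hstack([L,R]))
```

```text
H rows [(218, 80), (219, 64), (220, 59), (221, 60), (222, 63), (223, 76), (224, 93), (225, 99), (226, 101), (227, 105), (228, 111), (229, 121), (230, 131), (231, 137), (232, 139), (233, 141), (234, 140), (235, 140), (236, 139), (237, 140), (238, 139), (239, 138), (240, 139), (241, 138), (242, 138), (243, 139), (244, 139), (245, 138), (246, 139), (247, 137), (248, 138), (249, 139), (250, 138), (251, 138), (252, 138), (253, 137), (254, 139), (255, 137), (256, 138), (257, 137), (258, 138), (259, 136), (260, 135), (261, 126), (262, 98), (263, 72), (264, 61), (265, 62), (266, 67), (267, 69), (268, 70), (269, 70), (270, 70), (271, 69), (272, 65), (273, 64), (274, 66), (275, 71), (276, 74), (277, 75), (278, 77), (279, 77)]
H 245 [147, 150, 150, 149, 149, 149, 148, 145, 143, 140, 141, 143, 139, 141, 138, 138, 138, 138, 141, 138, 133, 115, 112, 140, 148, 154, 153, 154, 153]
H 252 [66, 60, 59, 59, 63, 63, 84, 121, 137, 139, 140, 140, 139, 138, 137, 137, 139, 139, 141, 141, 133, 110, 80, 65, 63, 62, 67, 63, 67]
R rows [(218, 93), (219, 86), (220, 68), (221, 60), (222, 60), (223, 59), (224, 60),
[... 245 characters left out ...]
), (246, 139), (247, 139), (248, 139), (249, 140), (250, 139), (251, 139), (252, 138), (253, 139), (254, 139), (255, 138), (256, 138), (257, 138), (258, 138), (259, 138), (260, 138), (261, 137), (262, 138), (263, 136), (264, 128), (265, 122), (266, 120), (267, 119), (268, 114), (269, 109), (270, 105), (271, 100), (272, 97), (273, 92), (274, 87), (275, 80), (276, 77), (277, 77), (278, 74), (279, 72)]
R 245 [127, 137, 139, 140, 135, 109, 100, 125, 139, 139, 141, 142, 141, 140, 138, 141, 141, 139, 140, 137, 141, 137, 150, 157, 157, 156, 156, 156, 154]
R 252 [57, 51, 52, 53, 55, 68, 104, 130, 139, 138, 141, 142, 140, 140, 138, 138, 138, 140, 140, 138, 134, 130, 142, 149, 149, 150, 150, 150, 151]
```

View pics/d5.png

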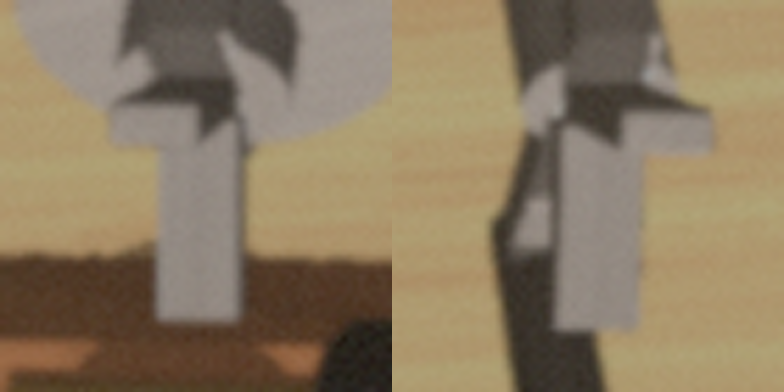

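Run:
```python
from fit import *
p=pickle.load(open('w5.pkl','rb'));p2=pickle.load(open('w4.pkl','rb'))
x=fit(p,dict(Rfar=(431.3,263.7),Hfar=(270.7,262.1),PnR=(477.5,86.8),PnH=(226.8,86.8)))
# sub-pixel plank near edge rows in w5 : bright wood below dark side
for f in ('w4','w5'):
    g=cv2.cvtColor(cv2.imread(f'pics/{f}.png'),cv2.COLOR_BGR2GRAY).astype(float);r0=75 if f=='w4' else 80
    e=[]
    for c in range(245,450,6):
        col=cv2.GaussianBlur(g,(3,3),0)[r0-8:r0+18,c];d=np.diff(col);i=np.argmax(d);e.append((c,r0-8+i+.5))
    e=np.array(e);k=np.polyfit(e[:,0],e[:,1],1);print(f,k,(e[:,1]-np.polyval(k,e[:,0])).std())
```

```text
[ 5.388e-01  1.906e-01 -1.284e-01  1.419e-01  1.430e-01  4.100e-03
  3.000e-04  5.000e-04  1.000e-04  2.800e-03 -2.500e-03  1.600e-03
 -3.000e-04]
diff mm -1.1212588154613234 +- 1.4679271997919612
{'Rfar': [-0.0, 0.0], 'Hfar': [0.0, 0.0], 'PnR': [1.1, 0.3], 'PnH': [-1.1, 0.3]}
w4 [1.14845938e-02 7.59434174e+01] 0.3216105927194245
w5 [-4.24504113e-17  8.65000000e+01] 0.0
```

servo_tool(commands=[0, 0, 0, 0, 0.0174, 0, -1, 0, 0, 0, 0, 0.0174, 0, -1, 0, 0, 0, 0, 0.0174, 0, -1, 0, 0, 0, 0, 0.0174, 0, -1, 0, 0, 0, 0, 0.0174, 0, -1, 0, 0, 0, 0, 0, 0, -1, 0, 0, 0, 0, 0, 0, -1])

```text
t: 19.75
tcp_pos: [0.4457, 0.1169, 0.2295]
tool_rot: [0.08, 0.996, -0.024, 0.04]
force: [-0.5, -0.5, -0.1]
finger_gap: -0.002
gripper_force: 0.0
```

Run:
```python
from h import *
s=manip.sense();a=psi_of(s);print(s['t'],s['tcp_pos'].round(4),s['tool_rot'],a);print(cp(s['tcp_pos'],a,[.512,.195,.18]))
print(Ro.from_quat(s['tool_rot']).as_matrix().round(4))
```

```text
19.75 [0.4457 0.1169 0.2295] [ 0.08037333  0.99566118 -0.02414648  0.04019808] 2.9822515003352503
[-0.1061  0.1752  0.0989]
[[-0.9838  0.162   0.0762]
 [ 0.1581  0.9859 -0.0545]
 [-0.0839 -0.0416 -0.9956]]
```

```bash
cat >> h.py <<'E'
def down(a,s=None):
    s=s or manip.sense();R=Ro.from_quat(s['tool_rot']);T=Ro.from_matrix(np.array([[np.cos(a),np.sin(a),0],[np.sin(a),-np.cos(a),0],[0,0,-1]]))
    return ((R.inv()*T).as_rotvec()/2/np.pi).round(4)
E
python3 - <<'E'
from h import *
print(down(3.02))
E
```

```text
[-0.0069  0.0132 -0.0063]
```

servo_tool(commands=[0, 0, 0, -0.0069, 0.0132, -0.0063, -1, -0.0225, 0.034, 0.02, 0, 0, 0, -1, -0.0225, 0.034, 0.02, 0, 0, 0, -1, -0.0225, 0.034, 0.02, 0, 0, 0, -1, -0.0225, 0.034, 0.02, 0, 0, 0, -1, -0.0225, 0.034, 0.02, 0, 0, 0, -1, 0, 0, 0, 0, 0, 0, -1, 0, 0, 0, 0, 0, 0, -1])

```text
t: 20.42
tcp_pos: [0.5077, 0.1951, 0.178]
tool_rot: [0.059, 0.998, -0.001, -0.003]
force: [-0.3, 0.2, 0.2]
finger_gap: -0.002
gripper_force: 0.0
```

Run:
```python
from h import *
s=manip.sense();a=psi_of(s);print(s['t'],s['tcp_pos'].round(4),a,s['force']);print(cp(s['tcp_pos'],a,[.512,.195,.175]),down(3.02))
```

```text
20.4167 [0.5077 0.1951 0.178 ] 3.0232049981538083 [-0.33088586  0.18544063  0.16605662]
[-0.0085  0.0008  0.006 ] [-0.0004 -0.0008  0.0005]
```

servo_tool(commands=[-0.007, 0, 0.006, 0, 0, 0, -1, 0, 0, 0.006, 0, 0, 0, -1, 0, 0, 0.006, 0, 0, 0, -1, 0, 0, 0.006, 0, 0, 0, -1, 0, 0, 0.006, 0, 0, 0, -1, 0, 0, 0.006, 0, 0, 0, -1, 0, 0, 0.006, 0, 0, 0, -1])

```text
t: 21.0
tcp_pos: [0.5131, 0.1938, 0.158]
tool_rot: [0.06, 0.998, -0.001, -0.001]
force: [-2.0, -1.0, 18.6]
finger_gap: -0.001
gripper_force: 9.9
```

servo_tool(commands=[0, 0, 0.001, 0, 0, 0, -1, 0, 0, 0, 0, 0, 0, -1])

```text
t: 21.17
tcp_pos: [0.5131, 0.1939, 0.1584]
tool_rot: [0.06, 0.998, -0.001, -0.001]
force: [-1.2, -0.9, 6.2]
finger_gap: 0.0
gripper_force: 3.3
```

Run:
```python
from h import *
s=manip.sense();a=psi_of(s);print(s['t'],s['tcp_pos'].round(5),a,s['force']);print(cp(s['tcp_pos']+[0,0,.017],a,[.4972,.0645,.175]))
```

```text
21.1667 [0.51311 0.19385 0.15835] 3.0210351086938276 [-1.23851591 -0.85136154  6.24898557]
[ 0.0005 -0.2607  0.0007]
```

servo_tool(commands=[0, 0, -0.034, 0, 0, 0, -1, 0, -0.0372, 0, 0, 0, 0, -1, 0, -0.0372, 0, 0, 0, 0, -1, 0, -0.0372, 0, 0, 0, 0, -1, 0, -0.0372, 0, 0, 0, 0, -1, 0, -0.0372, 0, 0, 0, 0, -1, 0, -0.0372, 0, 0, 0, 0, -1, 0, -0.0372, 0, 0, 0, 0, -1, 0, 0, 0.012, 0, 0, 0, -1, 0, 0, 0.006, 0, 0, 0, -1, 0, 0, 0.006, 0, 0, 0, -1, 0, 0, 0, 0, 0, 0, -1])

```text
t: 22.17
tcp_pos: [0.4969, 0.0655, 0.1619]
tool_rot: [0.06, 0.998, -0.001, -0.002]
force: [-0.8, 0.1, -0.4]
finger_gap: -0.0
gripper_force: 0.0
```

servo_tool(commands=[0, 0, 0.003, 0, 0, 0, -1, 0, 0, 0, 0, 0, 0, -1])

```text
t: 22.33
tcp_pos: [0.4973, 0.0655, 0.1609]
tool_rot: [0.06, 0.998, -0.001, -0.002]
force: [0.2, -0.4, 0.4]
finger_gap: -0.001
gripper_force: 0.0
```

servo_tool(commands=[0, 0, 0.002, 0, 0, 0, -1, 0, 0, 0.002, 0, 0, 0, -1, 0, 0, 0, 0, 0, 0, -1])

```text
t: 22.58
tcp_pos: [0.4976, 0.0651, 0.1595]
tool_rot: [0.06, 0.998, -0.001, -0.001]
force: [-0.1, -0.1, 2.1]
finger_gap: 0.0
gripper_force: 1.2
```

Run:
```python
from h import *
s=manip.sense();print(s['tcp_pos'].round(5),s['force'])
```

```text
[0.4976  0.06514 0.1595 ] [-0.12642377 -0.07470557  2.13868881]
```

servo_tool(commands=[0, 0, -0.05, 0, 0, 0, 1, -0.021, 0.0015, 0, 0, 0, 0, 1, -0.021, 0.0015, 0, 0, 0, 0, 1, 0, 0, 0, 0, 0, 0, 1, 0, 0, 0, 0, 0, 0, 1, 0, 0, 0.034, 0, 0, 0, 1, 0, 0, 0.034, 0, 0, 0, 1, 0, 0, 0.034, 0, 0, 0, 1, 0, 0, 0.034, 0, 0, 0, 1, 0, 0, 0.034, 0, 0, 0, 1, 0, 0, 0, 0, 0, 0, 1])

```text
t: 23.5
tcp_pos: [0.515, 0.0638, 0.0957]
tool_rot: [0.06, 0.998, -0.001, -0.006]
force: [-0.4, 0.3, -0.7]
finger_gap: 0.994
gripper_force: 0.0
```

servo_tool(commands=[0, 0, 0, 0, 0, 0, 0, 0, 0, 0, 0, 0, 0, 0, 0, 0, 0, 0, 0, 0, 0, 0, 0, 0, 0, 0, 0, 0], force=50)

```text
t: 23.83
tcp_pos: [0.5183, 0.0629, 0.1003]
tool_rot: [0.06, 0.998, -0.002, -0.001]
force: [-1.4, -3.9, 2.2]
finger_gap: 0.682
gripper_force: 53.7
```

Run:
```python
from h import *
s=manip.sense();print(s['tcp_pos'].round(5),s['force'],psi_of(s),s['finger_gap'])
```

```text
[0.51833 0.0629  0.10027] [-1.42442061 -3.91762895  2.16473275] 3.0216992696772964 0.6818499149402102
```

servo_tool(commands=[0, 0, 0.0011, 0, 0, 0.014, 0, 0, 0, 0.0011, 0, 0, 0.014, 0, 0, 0, 0, 0, 0, 0, 0])

```text
t: 24.08
tcp_pos: [0.5184, 0.0632, 0.0991]
tool_rot: [0.148, 0.989, -0.001, -0.001]
force: [-1.5, -3.9, 4.5]
finger_gap: 0.687
gripper_force: 53.9
```

Run:
```python
from h import *
s=manip.sense();print(s['t'],s['tcp_pos'].round(5),s['force'],psi_of(s),s['finger_gap'])
```

```text
24.0833 [0.51838 0.06315 0.0991 ] [-1.53223664 -3.91211486  4.46521416] 2.8438057147478695 0.6869421697081792
```

servo_tool(commands=[0, 0, 0, 0, 0, 0, 1, 0, 0, 0, 0, 0, 0, 1, 0, 0, 0, 0, 0, 0, 1, 0, 0, -0.04, 0, 0, 0, 1, 0, 0, -0.06, 0, 0, 0, 1, 0, 0, -0.065, 0, 0, 0, 1, 0, 0, -0.065, 0, 0, 0, 1, 0, 0, -0.065, 0, 0, 0, 1])

```text
t: 24.75
tcp_pos: [0.5185, 0.0643, 0.247]
tool_rot: [0.147, 0.989, -0.001, -0.001]
force: [0.5, -0.3, -0.9]
finger_gap: 1.0
gripper_force: 0.0
```

servo_tool(commands=[-0.0165, -0.07, 0.01, 0, 0, 0, 0.3, -0.0165, -0.07, 0.01, 0, 0, 0, 0.3, -0.0165, -0.07, 0.01, 0, 0, 0, 0.3, -0.0165, -0.07, 0.01, 0, 0, 0, 0.3, -0.0165, -0.07, 0.01, 0, 0, 0, 0.3, -0.0165, -0.07, 0.01, 0, 0, 0, 0.3, -0.0165, -0.07, 0.01, 0, 0, 0, 0.3, -0.0165, -0.07, 0.01, 0, 0, 0, 0.3, 0, 0, 0, 0, 0, 0, 0.3, 0, 0, 0, 0, 0, 0, 0.3])

```text
t: 25.58
tcp_pos: [0.4998, -0.225, 0.2056]
tool_rot: [0.149, 0.989, -0.001, -0.001]
force: [0.1, 0.5, 0.4]
finger_gap: 0.651
gripper_force: 0.0
```

```bash
cat > pip.py <<'E'
from h import *
s=manip.sense();print(s['t'],s['tcp_pos'].round(4),psi_of(s),s['finger_gap'])
p=snap('wrist')
for d in manip.silhouettes(p,'pipe')[:3]:
    m=d['pixels'].astype(np.uint8);(c,sz,an)=cv2.minAreaRect(np.argwhere(m)[:,::-1].astype(np.float32))
    bx=cv2.boxPoints((c,sz,an));l=np.argsort([np.linalg.norm(bx[0]-bx[k]) for k in (1,3)])
    k,o=((1,2,),3) if np.linalg.norm(bx[0]-bx[1])<np.linalg.norm(bx[0]-bx[3]) else ((3,2),1)
    e1=(bx[0]+bx[k[0]])/2;e2=(bx[k[1]]+bx[o])/2
    A,B=atz(p,e1,.02),atz(p,e2,.02);print(np.round(d['box']),round(d['conf'],2),'ends',A.round(4),B.round(4),'mid',((A+B)/2).round(4),'len',np.linalg.norm(A-B).round(4),'ang',np.arctan2(*(A-B)[1::-1]).round(3),e1,e2)
cv2.imwrite('pics/w6.png',p['img'][:,:,::-1])
E
python3 pip.py
```

```text
25.5833 [ 0.4998 -0.225   0.2056] 2.8419762691136055 0.6510876378376048
[417.   0.  38.  26.] 0.94 ends [ 0.3891 -0.1112  0.02  ] [ 0.3984 -0.0809  0.02  ] mid [ 0.3938 -0.096   0.02  ] len 0.0317 ang -1.869 [418.   11.5] [456.   11.5]
[  0.  13. 180. 148.] 0.7 ends [ 0.296  -0.4638  0.02  ] [ 0.4255 -0.3526  0.02  ] mid [ 0.3607 -0.4082  0.02  ] len 0.1707 ang -2.432 [-12.107971  31.583553] [170.82776 139.19281]
[304.  61.  53. 218.] 0.57 ends [ 0.6039 -0.2551  0.02  ] [ 0.4039 -0.189   0.02  ] mid [ 0.5039 -0.222   0.02  ] len 0.2106 ang -0.319 [328.07544 276.13358] [333.7848   59.17856]
```

View pics/w6.png

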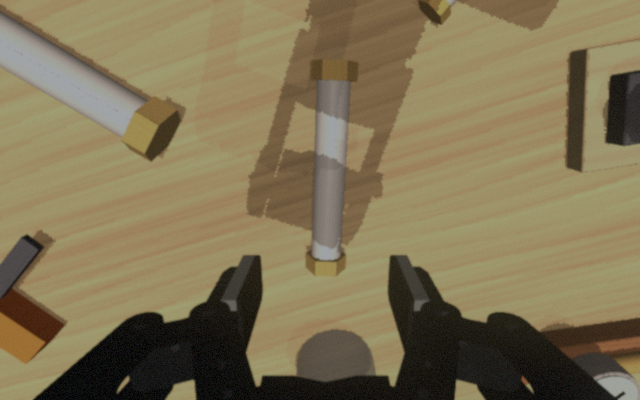

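Pipe is under the gripper; its inner hex seams are at ≈(333,81) and (326,253).

Run:
```python
from h import *
p=snap('wrist');A=atz(p,(333,81),.033);B=atz(p,(326,252),.033);M=(A+B)/2
an=np.arctan2(*(A-B)[1::-1]);s=manip.sense()
print(A,B,M,np.linalg.norm(A-B),an,psi_of(s),s['tcp_pos'],cp(s['tcp_pos'],psi_of(s),[M[0],M[1],.004]))
```

```text
[ 0.42077839 -0.19270373  0.033     ] [ 0.57084031 -0.24440268  0.033     ] [ 0.49580935 -0.21855321  0.033     ] 0.15871786697119655 2.8098103903401235 2.846274103691939 [ 0.49973746 -0.22191549  0.20597658] [0.0095 0.0041 0.404 ]
```

servo_tool(commands=[0, 0.003, 0.04, 0, 0, 0.0057, 0.3, 0, 0, 0.04, 0, 0, 0, 0.3, 0, 0, 0.04, 0, 0, 0, 0.3, 0, 0, 0.04, 0, 0, 0, 0.3, 0, 0, 0.04, 0, 0, 0, 0.3, 0, 0, 0.04, 0, 0, 0, 0.3, 0, 0, 0.04, 0, 0, 0, 0.3, 0, 0, 0.04, 0, 0, 0, 0.3, 0, 0, 0.04, 0, 0, 0, 0.3, 0, 0, 0.03, 0, 0, 0, 0.3, 0, 0, 0.006, 0, 0, 0, 0.3, 0, 0, 0, 0, 0, 0, 0.3])

```text
t: 26.73
tcp_pos: [0.4995, -0.2204, 0.0074]
tool_rot: [0.164, 0.986, -0.0, -0.002]
force: [0.5, -0.1, 0.3]
finger_gap: 0.645
gripper_force: 0.0
```

servo_tool(commands=[0, 0, 0, 0, 0, 0, -0.6, 0, 0, 0, 0, 0, 0, -0.6, 0, 0, 0, 0, 0, 0, -0.6, 0, 0, 0, 0, 0, 0, -0.6, 0, 0, 0, 0, 0, 0, -0.6], force=50)

```text
t: 27.15
tcp_pos: [0.5006, -0.2222, 0.0095]
tool_rot: [0.166, 0.986, -0.001, -0.0]
force: [1.2, 3.0, 6.9]
finger_gap: 0.33
gripper_force: 49.7
```

Run:
```python
from h import *
s=manip.sense();print(s['t'],s['tcp_pos'].round(5),s['force'],psi_of(s),s['finger_gap'],s['gripper_force'])
```

```text
27.15 [ 0.50058 -0.22217  0.00945] [1.18775014 3.02011843 6.93775587] 2.8090251695204604 0.3304736023792589 49.6605920791626
```

servo_tool(commands=[0, 0, -0.03, 0, 0, 0, -0.6, 0, 0, -0.06, 0, 0, 0, -0.6, 0, 0, -0.06, 0, 0, 0, -0.6, 0, 0, -0.06, 0, 0, 0, -0.6, 0, 0, -0.06, 0, 0, 0, -0.6, 0, 0, -0.06, 0, 0, 0, -0.6, 0, 0, -0.06, 0, 0, 0.018, -0.6, 0, 0, -0.06, 0, 0, 0.018, -0.6, 0, 0, -0.03, 0, 0, 0.018, -0.6, 0, 0, 0, 0, 0, 0.018, -0.6, 0, 0, 0, 0, 0, 0.018, -0.6, 0, 0, 0, 0, 0, 0.018, -0.6])

```text
t: 28.15
tcp_pos: [0.4998, -0.2216, 0.2485]
tool_rot: [0.487, 0.874, -0.001, -0.001]
force: [-0.0, -1.1, -2.7]
finger_gap: 0.323
gripper_force: 50.1
```

servo_tool(commands=[0, 0, 0, 0, 0, 0.018, -0.6, 0, 0, 0, 0, 0, 0.018, -0.6, 0, 0, 0, 0, 0, 0.018, -0.6, 0, 0, 0, 0, 0, 0.018, -0.6, 0, 0, 0, 0, 0, 0.018, -0.6, 0, 0, 0, 0, 0, 0.018, -0.6, 0, 0, 0, 0, 0, 0, -0.6])

```text
t: 28.73
tcp_pos: [0.4997, -0.2215, 0.2477]
tool_rot: [0.748, 0.663, -0.002, -0.001]
force: [0.6, -1.0, -1.5]
finger_gap: 0.333
gripper_force: 50.1
```

Run:
```python
from h import *
s=manip.sense();a=psi_of(s);print(s['t'],s['tcp_pos'].round(5),s['force'],a,s['finger_gap'],cp(s['tcp_pos'],a,[.5275,.128,s['tcp_pos'][2]]),down(1.449))
```

```text
28.7333 [ 0.49967 -0.22151  0.24774] [ 0.58210143 -0.96401701 -1.5448359 ] 1.4500046782512401 0.3327535653956597 [ 0.7006 -0.029  -0.    ] [-0.0006  0.0002  0.0002]
```

servo_tool(commands=[0.04, -0.002, 0, 0, 0, 0, -0.6, 0.07, -0.003, 0, 0, 0, 0, -0.6, 0.07, -0.003, 0, 0, 0, 0, -0.6, 0.07, -0.003, 0, 0, 0, 0, -0.6, 0.07, -0.003, 0, 0, 0, 0, -0.6, 0.07, -0.003, 0, 0, 0, 0, -0.6, 0.07, -0.003, 0, 0, 0, 0, -0.6, 0.07, -0.003, 0, 0, 0, 0, -0.6, 0.07, -0.003, 0, 0, 0, 0, -0.6, 0.06, -0.002, 0, 0, 0, 0, -0.6, 0.04, -0.002, 0, 0, 0, 0, -0.6, 0, 0, 0, 0, 0, 0, -0.6])

```text
t: 29.73
tcp_pos: [0.5264, 0.1314, 0.2473]
tool_rot: [0.745, 0.667, -0.001, -0.001]
force: [-0.8, -0.4, -2.5]
finger_gap: 0.329
gripper_force: 50.1
```

Run:
```python
from h import *
p=snap('wrist','w7.png');q=snap('scene','s7.png')
s=manip.sense();a=psi_of(s);print(s['t'],s['tcp_pos'].round(5),s['force'],a,cp(s['tcp_pos'],a,[.5275,.128,.17]))
for c in (p,q): print([(np.round(d['box']).tolist(),round(d['conf'],2)) for d in manip.look_for(c,'pipe')][:3],[(np.round(d['box']).tolist(),round(d['conf'],2)) for d in manip.look_for(c,'rigid_v')][:1])
b=cv2.imread('pics/s7.png')[160:310,310:450];b=cv2.resize(b,(560,600),interpolation=2)
```

```text
29.8333 [0.52642 0.12807 0.24723] [ 0.19887538 -0.37863751 -3.00696738] 1.4563661813109579 [1.000e-04 2.200e-03 1.545e-01]
[([154.0, 271.0, 46.0, 36.0], 0.92), ([265.0, 1.0, 125.0, 379.0], 0.6), ([364.0, 3.0, 103.0, 143.0], 0.49)] [([364.0, 2.0, 102.0, 143.0], 0.63)]
[([342.0, 200.0, 36.0, 14.0], 0.76), ([276.0, 117.0, 25.0, 59.0], 0.74), ([341.0, 169.0, 70.0, 61.0], 0.65)] [([371.0, 236.0, 28.0, 53.0], 0.62)]
```

View pics/w7.png

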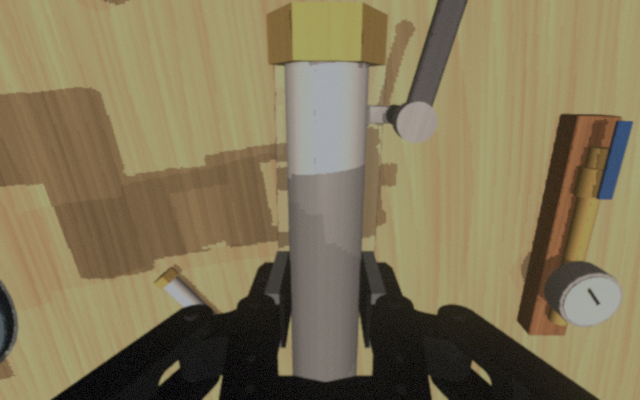

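The pipe is held well: hex inner seam at (327,63), pivot cap at (416,122), keeper arm pointing away up-right.

Run:
```python
from h import *
p=snap('wrist');s=manip.sense();t=s['tcp_pos'];u=np.array([.9926,-.1215,0]);g=np.array([.1215,.9926,0])
for z in (.268,.272):
    A=atz(p,(327,63),z)-t;print('seam rel g,u',A@g,A@u)
for z in (.185,.19): 
    P=atz(p,(416,122),z);print('pivot',P.round(4),'V by pivot',(P-.046*u).round(4),'mid',(P-.046*u-.065*g).round(4))
print(s['t'],t)
```

```text
seam rel g,u 0.08379143861659405 0.0006761487144708095
seam rel g,u 0.08352915423502569 0.0006640481015886066
pivot [0.5853 0.1778 0.185 ] V by pivot [0.5396 0.1834 0.185 ] mid [0.5317 0.1189 0.185 ]
pivot [0.5841 0.1784 0.19  ] V by pivot [0.5384 0.184  0.19  ] mid [0.5305 0.1195 0.19  ]
30.0833 [0.52698201 0.12640411 0.24743383]
```

servo_tool(commands=[0, 0.002, 0.03, 0, 0, 0, -0.6, 0, 0, 0.03, 0, 0, 0, -0.6, 0, 0, 0.03, 0, 0, 0, -0.6, 0, 0, 0.03, 0, 0, 0, -0.6, 0, 0, 0.02, 0, 0, 0, -0.6, 0, 0, 0.02, 0, 0, 0, -0.6, 0, 0, 0.01, 0, 0, 0, -0.6, 0, 0, 0.01, 0, 0, 0, -0.6, 0, 0, 0.006, 0, 0, 0, -0.6, 0, 0, 0, 0, 0, 0, -0.6])

```text
t: 30.92
tcp_pos: [0.5277, 0.1273, 0.1542]
tool_rot: [0.748, 0.664, -0.002, -0.001]
force: [-0.4, -0.7, -2.3]
finger_gap: 0.326
gripper_force: 50.2
```

Run:
```python
from h import *
s=manip.sense();print(s['t'],s['tcp_pos'].round(5),s['force'],s['ft_torque'],psi_of(s),s['finger_gap'])
```

```text
30.9167 [0.52766 0.12726 0.15416] [-0.3661914  -0.65975786 -2.32653265] [ 0.01522143 -0.02182444  0.00224126] 1.4520446959438018 0.32588583111118086
```

No contact yet; lowering gently.

servo_tool(commands=[0, 0, 0.004, 0, 0, 0, -0.6, 0, 0, 0.004, 0, 0, 0, -0.6, 0, 0, 0.004, 0, 0, 0, -0.6, 0, 0, 0.004, 0, 0, 0, -0.6, 0, 0, 0, 0, 0, 0, -0.6])

```text
t: 31.33
tcp_pos: [0.5284, 0.1274, 0.1499]
tool_rot: [0.748, 0.664, -0.001, 0.0]
force: [-4.4, -1.3, 17.5]
finger_gap: 0.33
gripper_force: 52.5
```

Run:
```python
from h import *
s=manip.sense();print(s['t'],s['tcp_pos'].round(5),s['force'],s['ft_torque'],psi_of(s),s['finger_gap'])
```

```text
31.3333 [0.52845 0.1274  0.14989] [-4.43715054 -1.28781461 17.49966647] [-0.10962481  0.84232347 -0.16808474] 1.4517228130097946 0.330405273543459
```

servo_tool(commands=[0, -0.001, -0.004, 0, 0, 0, -0.6, 0, 0, 0, 0, 0, 0, -0.2, 0, 0, 0, 0, 0, 0, 0.3, 0, 0, 0, 0, 0, 0, 0.3, 0, 0, 0, 0, 0, 0, 0.3, 0, 0, -0.02, 0, 0, 0, 0.3, 0, 0, -0.04, 0, 0, 0, 0.3, 0, 0, -0.05, 0, 0, 0, 0.3, 0, 0, -0.06, 0, 0, 0, 0.3, 0, 0, -0.06, 0, 0, 0, 0.3, 0, 0, 0, 0, 0, 0, 0.3])

```text
t: 32.25
tcp_pos: [0.5314, 0.1278, 0.2701]
tool_rot: [0.748, 0.664, 0.003, 0.004]
force: [1.0, 0.1, 0.5]
finger_gap: 0.653
gripper_force: 0.0
```

Run:
```python
from h import *
p=snap('wrist');cv2.imwrite('pics/w8.png',p['img'][:,:,::-1])
s=manip.sense();print(s['t'],s['tcp_pos'].round(5),psi_of(s))
q=snap('scene');a=q['img'][185:300,310:440,::-1];a=cv2.resize(a,None,fx=3,fy=3.48,interpolation=2);b=p['img'][:,120:520,::-1]
cv2.imwrite('pics/c8.png',np.hstack([a,b]))
```

```text
32.3 [0.52998 0.12767 0.26747] 1.452196336782832
```

View pics/c8.png

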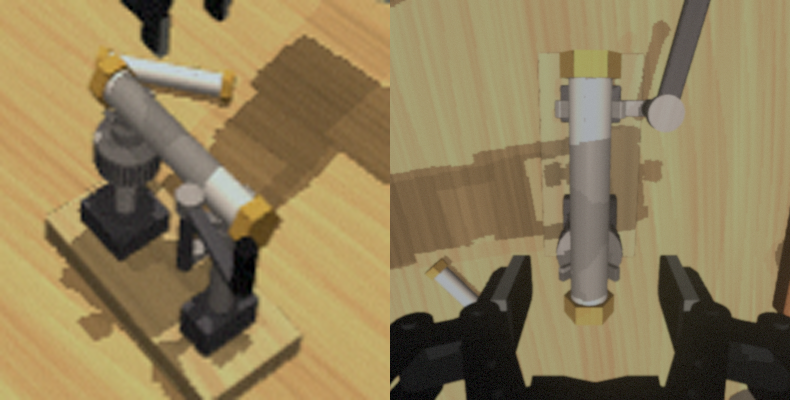

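Pipe rests in both Vs with a hex beyond each end; keeper is still open. Next I swing the keeper back.

servo_tool(commands=[0, 0, -0.01, 0, 0, 0.018, 0, 0, 0, 0, 0, 0, 0.018, 0, 0, 0, 0, 0, 0, 0.018, 0, 0, 0, 0, 0, 0, 0.018, 0, 0, 0, 0, 0, 0, 0.018, 0, 0, 0, 0, 0, 0, 0.018, 0, 0, 0, 0, 0, 0, 0.018, 0, 0, 0, 0, 0, 0, 0.018, 0, 0, 0, 0, 0, 0, 0.018, -0.2, 0, 0, 0, 0, 0, 0.018, -0.2, 0, 0, 0, 0, 0, 0.018, -0.2, 0, 0, 0, 0, 0, 0.018, -0.2])

```text
t: 33.35
tcp_pos: [0.5264, 0.1275, 0.2668]
tool_rot: [0.999, 0.045, -0.004, 0.001]
force: [-0.7, 0.0, 0.4]
finger_gap: 0.403
gripper_force: 0.0
```

servo_tool(commands=[0, 0, 0, 0, 0, 0.018, -0.2, 0, 0, 0, 0, 0, 0.016, -0.2, 0.027, -0.058, 0, 0, 0, 0, -0.2, 0.027, -0.058, 0, 0, 0, 0, -0.2, 0.027, -0.058, 0, 0, 0, 0, -0.2, 0.027, -0.058, 0, 0, 0, 0, -0.2, 0.027, -0.058, 0, 0, 0, 0, -0.2, 0, 0, 0, 0, 0, 0, -0.2, 0, 0, 0, 0, 0, 0, -0.2])

```text
t: 34.1
tcp_pos: [0.611, 0.2645, 0.2656]
tool_rot: [0.998, -0.058, -0.003, 0.002]
force: [-0.9, -0.2, -0.6]
finger_gap: 0.403
gripper_force: 0.0
```

Run:
```python
from h import *
p=snap('wrist','w9.png');s=manip.sense();print(s['t'],s['tcp_pos'].round(5),psi_of(s),s['finger_gap'],s['q'][5])
for x in [(.605,.2645),(.612,.2645),(.62,.2645)]: print(x,proj(p,[[*x,.224],[*x,.184]]).round(0).tolist())
for d in manip.silhouettes(p,'keeper')[:2]: print(np.round(d['box']),d['conf'])
g=cv2.cvtColor(p['img'],cv2.COLOR_RGB2GRAY)
for r in range(150,262,6): 
    c=np.where(g[r,270:380]<45)[0];print(r,(c.min()+270,c.max()+270,len(c)) if len(c) else None)
```

```text
34.15 [0.61054 0.26341 0.26588] -0.11775162558514206 0.39703431726450694 1.9289216412071224
(0.605, 0.2645) [[323.0, 243.0], [323.0, 218.0]]
(0.612, 0.2645) [[322.0, 231.0], [322.0, 208.0]]
(0.62, 0.2645) [[320.0, 218.0], [321.0, 197.0]]
[380. 253. 260.  50.] 0.29
150 None
156 None
162 None
168 None
174 None
180 None
186 None
192 None
198 None
204 (np.int64(313), np.int64(332), 20)
210 (np.int64(310), np.int64(368), 27)
216 (np.int64(309), np.int64(335), 27)
222 (np.int64(309), np.int64(336), 27)
228 (np.int64(308), np.int64(336), 27)
234 (np.int64(308), np.int64(379), 30)
240 (np.int64(311), np.int64(379), 25)
246 (np.int64(317), np.int64(326), 10)
252 None
258 (np.int64(281), np.int64(369), 9)
```

servo_tool(commands=[0.0025, -0.0025, 0.033, 0, 0, 0, -0.2, 0, 0, 0.033, 0, 0, 0, -0.2, 0, 0, 0.033, 0, 0, 0, -0.2, 0, 0, 0.033, 0, 0, 0, -0.2, 0, 0, 0, 0, 0, 0, -0.2, 0, 0, 0, 0, 0, 0, -0.7, 0, 0, 0, 0, 0, 0, -1, 0, 0, 0, 0, 0, 0, -1, 0, 0, 0, 0, 0, 0, -1], force=20)

```text
t: 34.95
tcp_pos: [0.6131, 0.2656, 0.2019]
tool_rot: [0.998, -0.06, -0.001, -0.001]
force: [1.3, 5.0, -8.1]
finger_gap: 0.201
gripper_force: 22.0
```

Run:
```python
from h import *
s=manip.sense();print(s['t'],s['tcp_pos'].round(5),s['force'],psi_of(s),s['finger_gap'])
a=psi_of(s);th=np.linspace(1.21,3.04,16);P=.086*np.c_[np.cos(th),np.sin(th)];d=np.diff(P,axis=0)/.5
X=np.array([np.cos(a),np.sin(a)]);Y=np.array([np.sin(a),-np.cos(a)])
print(np.c_[d@X,d@Y].round(4).tolist())
```

```text
34.95 [0.61312 0.26563 0.20193] [ 1.25219482  5.03124511 -8.07346692] -0.11954990672433126 0.20083616853195915
[[-0.0206, -0.0038], [-0.0209, -0.0012], [-0.0209, 0.0013], [-0.0206, 0.0039], [-0.02, 0.0064], [-0.0191, 0.0087], [-0.0179, 0.011], [-0.0164, 0.0131], [-0.0147, 0.015], [-0.0127, 0.0167], [-0.0106, 0.0181], [-0.0083, 0.0192], [-0.0059, 0.0201], [-0.0034, 0.0207], [-0.0009, 0.021]]
```

servo_tool(commands=[-0.0205, -0.004, 0, 0, 0, 0, -1, -0.021, -0.001, 0, 0, 0, 0, -1, -0.021, 0.0015, 0, 0, 0, 0, -1, -0.0205, 0.004, 0, 0, 0, 0, -1, -0.02, 0.0065, 0, 0, 0, 0, -1, -0.019, 0.0085, 0, 0, 0, 0, -1, -0.018, 0.011, 0, 0, 0, 0, -1, -0.0165, 0.013, 0, 0, 0, 0, -1])

```text
t: 35.62
tcp_pos: [0.529, 0.2599, 0.2019]
tool_rot: [0.998, -0.06, -0.005, -0.005]
force: [-7.1, 19.1, -6.7]
finger_gap: 0.203
gripper_force: 22.6
```

servo_tool(commands=[-0.0145, 0.015, 0, 0, 0, 0, -1, -0.0125, 0.0165, 0, 0, 0, 0, -1, -0.0105, 0.018, 0, 0, 0, 0, -1, -0.0085, 0.019, 0, 0, 0, 0, -1, -0.006, 0.02, 0, 0, 0, 0, -1, -0.0035, 0.0205, 0, 0, 0, 0, -1, -0.001, 0.01, 0, 0, 0, 0, -1, 0, 0, 0, 0, 0, 0, -1])

```text
t: 36.28
tcp_pos: [0.4814, 0.199, 0.2017]
tool_rot: [0.998, -0.059, -0.018, 0.002]
force: [-27.1, 5.0, 11.7]
finger_gap: 0.157
gripper_force: 23.9
```

Run:
```python
from h import *
s=manip.sense();print(s['t'],s['tcp_pos'].round(5),s['force'],psi_of(s),s['finger_gap'])
```

```text
36.2833 [0.48137 0.19903 0.20167] [-27.11328276   4.95606653  11.66658484] -0.11862069129671221 0.15700353259657454
```

servo_tool(commands=[0, 0, 0, 0, 0, 0, 0, 0, 0, 0, 0, 0, 0, 0, 0, 0, 0, 0, 0, 0, 0, 0, 0, -0.04, 0, 0, 0, 0, 0, 0, -0.05, 0, 0, 0, 0, 0, 0, -0.05, 0, 0, 0, 0, 0, 0, 0, 0, 0, 0, 0, 0, 0, 0, 0, 0, 0, 0])

```text
t: 36.95
tcp_pos: [0.5003, 0.1984, 0.2748]
tool_rot: [0.998, -0.06, 0.002, 0.0]
force: [-0.4, 1.1, -0.2]
finger_gap: 0.503
gripper_force: 0.0
```

```bash
cat > knob.py <<'E'
from h import *
import sys
p=snap('wrist');s=manip.sense();print(s['t'],s['tcp_pos'].round(5),psi_of(s),s['finger_gap'],s['force'].round(1))
g=cv2.cvtColor(p['img'],cv2.COLOR_RGB2GRAY);cv2.imwrite('pics/k%d.png'%p['shot'],p['img'][:,:,::-1])
n,l,st,c=cv2.connectedComponentsWithStats((g<45).astype(np.uint8))
for i in range(1,n):
    if st[i,4]>60 and st[i,1]<330: print('dark',st[i].tolist(),c[i].round(0))
piv=np.array([.5830,.1835]) if len(sys.argv)<3 else np.array([float(v) for v in sys.argv[1:3]])
for th in (0,.1,.2,.3,.4):
    a=3.02-th;k=piv+.086*np.array([np.cos(a),np.sin(a)]);print(th,k.round(3),proj(p,[[*k,.224],[*k,.184]]).round(0).tolist())
for nme in ('keeper_knob','keeper','pipe'): print(nme,[(np.round(d['box']).tolist(),round(d['conf'],2)) for d in manip.look_for(p,nme)][:2])
E
python3 knob.py
```

```text
37.0 [0.49897 0.1982  0.27328] -0.11935425842216225 0.5000049092213616 [-0.5 -0.7 -0.6]
dark [314, 203, 28, 45, 1026] [327. 226.]
dark [44, 254, 562, 146, 33699] [325. 355.]
0 [0.498 0.194] [[330.0, 231.0], [330.0, 209.0]]
0.1 [0.499 0.202] [[316.0, 230.0], [317.0, 209.0]]
0.2 [0.501 0.211] [[301.0, 228.0], [305.0, 207.0]]
0.3 [0.505 0.219] [[287.0, 225.0], [293.0, 204.0]]
0.4 [0.508 0.226] [[273.0, 220.0], [281.0, 200.0]]
keeper_knob [([315.0, 62.0, 32.0, 186.0], 0.75)]
keeper [([310.0, 61.0, 41.0, 190.0], 0.6)]
pipe [([273.0, 122.0, 296.0, 54.0], 0.64), ([472.0, 212.0, 115.0, 79.0], 0.61)]
```

servo_tool(commands=[-0.002, 0.006, 0.036, 0, 0, 0, 0, 0, 0, 0.036, 0, 0, 0, 0, 0, 0, 0.036, 0, 0, 0, 0, 0, 0, 0.036, 0, 0, 0, 0, 0, 0, 0, 0, 0, 0, -0.6, 0, 0, 0, 0, 0, 0, -1, 0, 0, 0, 0, 0, 0, -1, 0, 0, 0, 0, 0, 0, -1, 0, 0, 0, 0, 0, 0, -1], force=20)

```text
t: 37.9
tcp_pos: [0.4954, 0.1967, 0.1992]
tool_rot: [0.998, -0.06, -0.003, -0.0]
force: [1.2, 4.5, -13.0]
finger_gap: 0.202
gripper_force: 22.1
```

servo_tool(commands=[0, 0.002, 0, 0, 0, 0, -1, 0, 0.002, 0, 0, 0, 0, -1, 0, 0, 0, 0, 0, 0, -1])

```text
t: 38.15
tcp_pos: [0.4954, 0.1965, 0.1992]
tool_rot: [0.998, -0.06, -0.003, -0.002]
force: [1.6, 11.0, -13.2]
finger_gap: 0.202
gripper_force: 22.2
```

servo_tool(commands=[0, 0.003, 0, 0, 0, 0, -1, 0, 0.003, 0, 0, 0, 0, -1, 0, 0, 0, 0, 0, 0, -1])

```text
t: 38.4
tcp_pos: [0.4954, 0.1964, 0.1993]
tool_rot: [0.998, -0.061, -0.002, -0.005]
force: [2.2, 20.8, -16.0]
finger_gap: 0.204
gripper_force: 22.9
```

servo_tool(commands=[0, -0.002, 0, 0, 0, 0, -1, 0, 0, 0, 0, 0, 0, 0, 0, 0, 0, 0, 0, 0, 0, 0, 0, 0, 0, 0, 0, 0, 0, 0, 0, 0, 0, 0, 0, 0, 0, -0.03, 0, 0, 0, 0, 0, 0, -0.05, 0, 0, 0, 0, 0, 0, -0.06, 0, 0, 0, 0, 0, 0, -0.04, 0, 0, 0, 0, 0, 0, 0, 0, 0, 0, 0])

```text
t: 39.23
tcp_pos: [0.4995, 0.1917, 0.2959]
tool_rot: [0.998, -0.06, 0.004, -0.0]
force: [0.7, 0.1, 0.7]
finger_gap: 0.503
gripper_force: 0.0
```

```bash
python3 knob.py
python3 - <<'E'
from h import *
p=snap('wrist')
# pipe axis at both ends from silhouette
for d in manip.silhouettes(p,'pipe')[:2]:
    m=d['pixels'];b=d['box'];print(np.round(b),d['conf'])
    print([(c,int(np.where(m[:,c])[0].min()),int(np.where(m[:,c])[0].max())) for c in range(int(b[0])+6,int(b[0]+b[2])-4,30) if m[:,c].any()])
V=np.array([.536,.192]);g=np.array([.1215,.9926])
for t in (.035,0,-.065,-.13,-.165): print(t,proj(p,[[*(V+t*g),.173]]).round(0).tolist())
E
```

```text
39.2833 [0.49807 0.19148 0.29355] -0.1194158050163636 0.49751567415535036 [0.3 0.1 0.7]
dark [306, 194, 25, 41, 802] [318. 215.]
dark [44, 254, 562, 146, 33731] [325. 355.]
0 [0.498 0.194] [[320.0, 219.0], [320.0, 201.0]]
0.1 [0.499 0.202] [[306.0, 218.0], [309.0, 201.0]]
0.2 [0.501 0.211] [[293.0, 217.0], [298.0, 199.0]]
0.3 [0.505 0.219] [[280.0, 213.0], [287.0, 196.0]]
0.4 [0.508 0.226] [[267.0, 209.0], [276.0, 192.0]]
keeper_knob [([306.0, 65.0, 27.0, 168.0], 0.57), ([271.0, 117.0, 270.0, 55.0], 0.26)]
keeper [([302.0, 64.0, 35.0, 172.0], 0.64)]
pipe [([267.0, 121.0, 272.0, 54.0], 0.95), ([460.0, 210.0, 110.0, 77.0], 0.87)]
[264. 111. 280.  57.] 0.92
[(270, 111, 163), (300, 118, 157), (330, 118, 158), (360, 118, 158), (390, 120, 158), (420, 120, 159), (450, 119, 159), (480, 120, 159), (510, 115, 166)]
[463. 205. 110.  79.] 0.69
[(469, 261, 274), (499, 242, 262), (529, 222, 243), (559, 204, 224)]
0.035 [[267.0, 142.0]]
0 [[315.0, 142.0]]
-0.065 [[404.0, 142.0]]
-0.13 [[493.0, 143.0]]
-0.165 [[540.0, 143.0]]
```

```bash
python3 -c "
from station import manip
print(manip.sign_off())"
```

```text
the job is handed in; nothing more can be done
None
```

Job handed in at about 39 s: the pipe lies in both Vs with a hex fitting beyond each end, the Vs are level (fingertip touch found the head 1.1 mm high, so I turned the collar back 1.1 mm, without touching again) and the keeper is at its stop (confirmed by pressing it with about 20 N); no knocks to the jar, bottle or gauge board were noticed, but they weren't specifically checked; I viewed 12 pictures, two over the limit of 10.

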